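# Screw the die cap onto a clay extruder barrel

## Robot

A 7-joint arm with a two-finger parallel gripper is mounted at the origin on the work surface. World frame = base frame: x ahead of the robot, y to its left, z up, the work surface at z = 0. Lengths are in mm, angles in rad, forces in N, time in s.
With the tool pointing down it reaches from about 400 to 875 mm from the base axis. Payload 4.4 kg.
Tool frame: the origin (TCP) lies midway between the tips of the shut fingers; the grasp point (between the pads) lies 19 mm behind it; x points along the fingers, z is the direction in which the jaws open and shut, and the axes are right-handed (so a half turn about x gives the same grasp; the last joint's range is limited). The gripper opens to 85 mm and grips with 20 to 120 N. Pads are 22 mm wide; open, the fingers measure 114 mm over their backs; the gripper's body (76 mm by 85 mm) begins 54 mm behind the grasp point. The pads swing forward as they close: fully open they stand 13 mm farther back than shut.
Start: joints at [1.271, 0.628, 0.038, 1.517, -0.027, 0.996, -0.02], TCP at [150.617, -632.323, 231.313] pointing down, gripper open.
Joint ranges: [-3.06, 3.06], [-0.37, 2.12], [-1.25, 1.32], [0.18, 2.47], [-1.1, 4.24], [0.23, 1.98], [-2.94, 2.94]. Speed limits (rad/s): [2.57, 2.57, 3.14, 3.14, 3.14, 3.14, 3.14].

## Interface

Orientations are given as [roll, pitch, yaw] about the fixed x, y, z axes, in that order (R = Rz(yaw) Ry(pitch) Rx(roll)).
In Python, from cell import ctrl gives the robot as it stands. The module is installed in compiled form; this text tells all that it offers.
- The arm moves only by the tool servo_tool, never from a script. Its argument "rows" is a list of rows, each an object of numbers: "dx", "dy", "dz": the shift along the tool's x, y, z in units of 750 mm (1.0 is 750 mm); "wx", "wy", "wz": the turn, a rotation vector about the tool's x, y, z in units of 6 degrees (1.0 is 6 degrees); "fingers": the closure, from 0 (fully open) to 1 (shut). In form: [{"dx": .., "dy": .., "dz": .., "wx": .., "wy": .., "wz": .., "fingers": ..}, ...]. A call has 1 to 5 rows; each row shifts and turns the commanded pose from where the row before left it, along the tool's axes as they then stand; what a row does not reach is not made up. A row lasts 1/8 s, in which the tool goes at most 62.5 mm and 10.7 degrees, less where a joint would pass 70% of its speed; a pose out of reach is approached as far as the arm can. A call with a number of a shift or a turn outside -1 to 1 is refused whole. A call with a gripper value outside its range is refused whole. The fingers move at their own pace and stop on an object; the grip force is fixed at half the most. Time passes only in rows, so rows that do not move let the fingers close. It gives the time, the measured TCP pose, the force and the opening at its end, in the units of the state.
- ctrl.read_state(): the state, without advancing time (a new reading comes with each control period).
- ctrl.get_image(name): name is "scene" or "side" or "wrist"; returns the picture (480x640x3 uint8, red, green, blue); there is no depth.
- ctrl.camera_info(name): a dict with "fovy" (degrees; the focal length in pixels is half the picture's height over the tangent of half this angle, whatever the lens; pixels are square), "cx", "cy" (the principal point, pixels), "R" (3x3) and "t" (3): a world point X has camera coordinates R X + t. Camera axes: x right, y down, z forward; pixel columns grow to the right and rows downward; lengths in mm; the calibration is good to about 2 mm. A picture is of the moment at which its call begins: read the wrist's pose just before it. camera_info takes no time and is no camera call; for the wrist camera it gives the pose at the moment of the call.
- ctrl.finish_job(): hands the job in, once; it reports no verdict.
Trained networks look in the newest picture that a camera, given by its name, has taken for a name from the list of things; names that differ only in an ending like _2 or _b are one class to them, and where a whole thing is asked for, a point or a joint stands for the part that bears it (a point fixed in the world has none). Each returns a list of dicts, best first, with "conf" (0 to 1); they miss things now and then, are a little off and sometimes report something else, mostly with a low value. They report only what shows in the picture. A call takes as long as a camera call. They do not tell look-alikes from the thing itself.
- ctrl.search_frame(label, camera): "extent" ([centre column, centre row, width, height] in pixels, round what is visible of it).
- ctrl.silhouettes(label, camera): "region" (480x640 bool, what is visible of it) and "extent" ([centre column, centre row, width, height] in pixels, round what is visible of it).
- ctrl.mark_of(label, camera): "point" ([column, row] in pixels: a listed point, or the origin of a listed thing).
The state is a dict: "clock": time; "qpos": joint angles; "qd": joint speeds; "tau": joint torques, N m; "eef_pos": TCP position; "tool_rot": TCP orientation; "force": force on the tool from outside, world axes, zero at the start; "torque": the same for the moment, N m; "width": finger opening in mm.
Only numpy, scipy, OpenCV 4.12 (cv2) and the standard library are available. Lean on these libraries where they do the work, as an engineer would, in place of code of your own. Each camera call takes 0.05 s, during which the arm holds its last target.

## Task

The clay extruder's barrel is clamped upright with its die already lying on the mouth. Set the eight-sided cap nut level over the mouth, feel for the hidden thread start (the sure way: let it rest lightly and turn it backward until it drops), then run it forward until it is hand-tight on the die, and let go. Never force it, and leave the other things on the bench where they are.

Things in the scene. Friction and masses are not known exactly. Their poses are not given: they have to be found in the camera images.
- cap_center (a point): Centre, half-way up (20 mm above its lower rim), of the loose octagonal steel cap nut, a short open tube standing open side down on the bench: 60 mm across flats (8 upright flats, one facing its own x axis, then every 45 deg), 65 across corners, 40 tall, about 0.14 kg, inner diameter 50, a 5 mm top rim with a 24 mm hole. z points up through the top. Grip it across two opposite flats.
- cap: The same cap nut; origin at the centre of its lower rim. Inside are 3 lugs 120 deg apart, lowest points 4 mm above the lower rim, for a three-start right-hand thread (clockwise seen from above screws it down): 30 mm down per full turn, about 1.5 mm up-down play. The top rim's underside is 35 mm above the lower rim. Running on takes under 0.1 N m; hand-tight is about 0.15 to 0.5 N m.
- mouth (a point): Centre of the die's top face = top of the upright barrel, 160 mm over the bench; z up. The smooth barrel nose is 40 mm wide from 10 to 6 mm below this point, then tapers to 34. 10 mm below this point a level shoulder (the thread's end, 48 mm wide) stops the cap's lugs: cap_center is then 6 mm above this point.
- holder: Grey iron bench clamp, fixed, base 130 x 130 x 12 mm, socket 60 mm wide to 60 mm up; it grips the aluminium barrel (it does not turn). Origin: centre of the base's underside, on the barrel axis. How the thread is turned in it is unknown: its 3 starts, 120 deg apart, must be found by feel. At a start, within about 16 deg of turn, the cap can drop 10 mm (cap_center 4 mm below mouth).
- die: Dark steel die, a disc 33 mm wide, 3 mm thick with a star hole, fixed on the barrel mouth; origin at the centre of its underside. With the cap home its rim lies on the die and cap_center is 15 mm below the mouth point, about 132 deg of clockwise turn after the drop; some 20 to 40 deg more takes up the play and tightens it.
- die_square: Spare die lying on the bench, disc 33 x 4 mm with a square hole. Leave it.
- die_slot: Spare die lying on the bench, disc 33 x 4 mm with a slot. Leave it.
- rib: Wooden rib, 55 x 90 x 6 mm, lying flat. Leave it.
- loop_tool: Loop trimming tool, 175 mm long along its x, wooden handle 14 mm thick. Leave it.
- jar: Closed white jar, 60 mm wide, 75 mm tall, standing. Leave it.
- mod_tool: Wooden modelling tool, 175 mm long along its x, 8 mm thick. Leave it.
- drive_frame: The extruder's drive frame lying on its side: steel rods, grey end plates, black grip, about 370 mm long along its x, 50 mm high. Leave it.
Not all that is in view belongs to the job. What is meant by the cap is not blue, and is the smaller of those in its own colour.

How it is judged (in metres and radians):
On the way, in this order (a step that is already met when the one before it is completed fails the run):
1. the cap has dropped into the thread start (horizontal distance between cap_center and mouth below 0.004 m and z of cap_center in the frame of mouth between -0.03 and 0 m), for 0.1 s.
2. the cap is hand-tight on the die (z of cap_center in the frame of mouth below -0.014 m and contact force between cap and die above 15 N), for 0.1 s.
At the end, for the whole second after the job is handed in: The cap is screwed fully home: its rim lies on the die (within 1 mm), centred on the barrel within 3 mm and level, at rest and released (z of cap_center in the frame of mouth below -0.014 m and horizontal distance between cap_center and mouth below 0.003 m and angle between cap_center's own z axis and vertical below 0.04 rad and linear speed of cap below 0.01 m/s); the robot touches nothing.
It fails at once if the cap is forced: pressed on the barrel with over 60 N before it is home (contact force between cap and holder above 60 N and z of cap_center in the frame of mouth above -0.014 m).
It fails at once if the cap is overtightened: it presses on the die with over 300 N (contact force between cap and die above 300 N).
It fails at once if another thing on the bench is moved by more than 20 mm (distance of any of die_square, die_slot, rib, loop_tool, jar, mod_tool, drive_frame from where it was at the start of the episode above 0.02 m).
It also fails if it takes over 72 s, if anything falls off the work surface, if the arm or the gripper's body presses on something with over 40 N, if the wrist force passes 120 N, or if a joint passes its speed limit or range.

## Working session

There is one attempt and no reset: what is moved stays moved. The work goes in short steps, Python scripts to look and compute and a tool call to move; the robot and the scene stay as the last step left them, time stands still between calls to the robot, and variables do not carry over. Pictures are saved under pics/ and viewed, and the job is handed in when it is done.

Besides the shell and the picture viewer there is one more tool, called after "Request:" as name(argument=value, ...), one argument or row to a line, values as JSON. servo_tool: Moves the arm, as the interface text tells. Its arguments: {"type":"object","properties":{"rows":{"type":"array"}},"required":["rows"]}

```bash
mkdir -p pics; python3 - <<'E'
from cell import ctrl
import cv2,numpy as np
print(ctrl.read_state())
for n in ["scene","side","wrist"]:
    im=ctrl.get_image(n); cv2.imwrite(f"pics/{n}0.png",im[:,:,::-1])
    ci=ctrl.camera_info(n); print(n,ci)
    for l in ["cap_center","mouth"]:
        print(l,[(np.round(d["point"],1).tolist(),round(d["conf"],2)) for d in ctrl.mark_of(l,n)])
E
```

```text
{'clock': 0.0, 'qpos': array([ 1.27118164,  0.62935214,  0.03843924,  1.51838822, -0.02700483,
        0.99629598, -0.02001871]), 'qd': array([-0.00050022,  0.00094506, -0.0001229 ,  0.00014738,  0.00064225,
        0.00097859, -0.00172452]), 'tau': array([ 7.02020734e-04, -5.63396001e+01,  1.22554097e+00, -1.93445402e+01,
        1.07598701e-02,  1.04087600e-02, -2.11143146e-06]), 'eef_pos': array([ 150.48158934, -631.686797  ,  230.37867912]), 'tool_rot': array([-3.13089807,  1.56887054,  1.81528599]), 'force': array([0.26035944, 1.30868933, 0.33946802]), 'torque': array([0.01447688, 0.00084325, 0.01094492]), 'width': 85.50133510976296}
scene {'fovy': 55.397570004897545, 'cx': 312.3362969111996, 'cy': 239.5634162094724, 'R': array([[-0.67444825,  0.73817034,  0.01497024],
       [ 0.60253486,  0.5620132 , -0.56665061],
       [-0.42669815, -0.37315641, -0.82382218]]), 't': array([ 387.87736683, -244.2112026 , 1193.1240079 ])}
cap_center [([328.4, 359.1], 0.87), ([282.6, 306.4], 0.73), ([377.1, 390.1], 0.6)]
mouth [([263.7, 192.2], 0.59)]
side {'fovy': 43.26849461913338, 'cx': 311.0374380104859, 'cy': 249.41771544727246, 'R': array([[-0.73392522, -0.67922072, -0.00360495],
       [-0.43677105,  0.47599993, -0.76331849],
       [ 0.52017769, -0.55864415, -0.6460123 ]]), 't': array([376.36386422, 376.54774344, 915.40160139])}
cap_center [([208.5, 319.6], 0.74), ([166.3, 348.8], 0.68), ([262.4, 285.4], 0.59)]
mouth [([353.9, 220.1], 0.74), ([275.3, 332.6], 0.42)]
wrist {'fovy': 69.86575186086093, 'cx': 320.5998486275316, 'cy': 237.33135729745433, 'R': array([[ 2.32235954e-01, -9.72659429e-01, -3.12184642e-04],
       [-9.21190389e-01, -2.20050007e-01,  3.20914725e-01],
       [-3.12209429e-01, -7.42403560e-02, -9.47108041e-01]]), 't': array([-648.76310039,  -42.72297271,  381.61770041])}
cap_center []
mouth []
```

View pics/scene0.png

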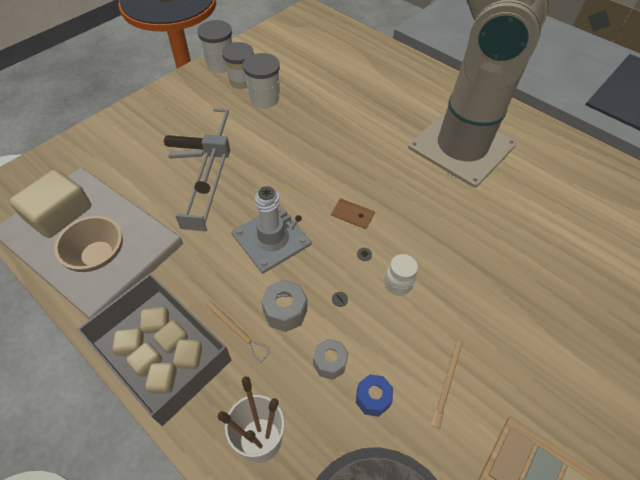

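View pics/side0.png

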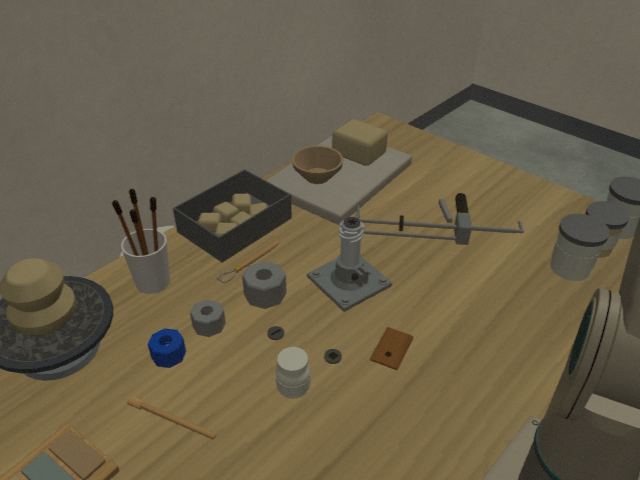

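View pics/wrist0.png

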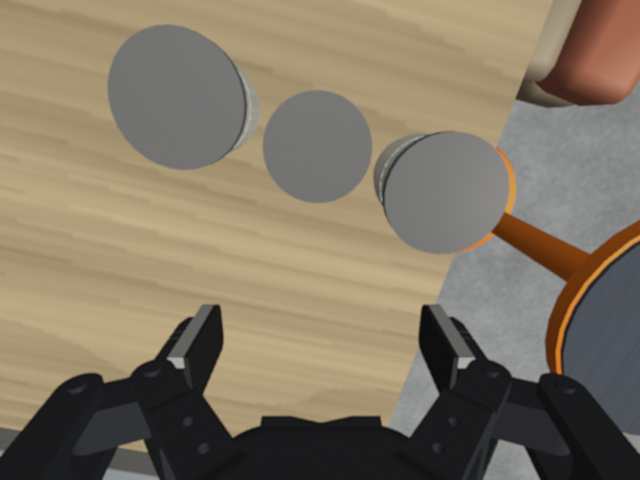

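The scene camera shows the small grey cap at (330,359), the large grey decoy at (284,305), the blue one at (375,395), and the barrel mouth at (266,192). In the side camera the small cap is at (208,318) and the mouth at (352,222).

```bash
cat > h.py <<'E'
from cell import ctrl
import cv2,numpy as np
from scipy.spatial.transform import Rotation as Rn
def K(ci):
    f=240/np.tan(np.radians(ci["fovy"]/2)); return f
def proj(X,ci):
    c=ci["R"]@np.asarray(X,float)+ci["t"]; f=K(ci); return np.array([f*c[0]/c[2]+ci["cx"],f*c[1]/c[2]+ci["cy"]])
def ray(p,ci):
    f=K(ci); d=ci["R"].T@np.array([(p[0]-ci["cx"])/f,(p[1]-ci["cy"])/f,1.]); o=-ci["R"].T@ci["t"]; return o,d/np.linalg.norm(d)
def onz(p,ci,z):
    o,d=ray(p,ci); return o+d*(z-o[2])/d[2]
def tri(ps,cis):
    A=np.zeros((3,3));b=np.zeros(3);L=[ray(p,c) for p,c in zip(ps,cis)]
    for o,d in L:
        M=np.eye(3)-np.outer(d,d);A+=M;b+=M@o
    X=np.linalg.solve(A,b); return X,[np.linalg.norm((np.eye(3)-np.outer(d,d))@(X-o)) for o,d in L]
def st():
    s=ctrl.read_state(); R=Rn.from_euler('xyz',s["tool_rot"]).as_matrix()
    return s,R
E
python3 - <<'E'
from h import *
cs,cd=ctrl.camera_info("scene"),ctrl.camera_info("side")
X,e=tri([[328.4,359.1],[208.5,319.6]],[cs,cd]);print("cap",X,e, onz([328.4,359.1],cs,20),onz([208.5,319.6],cd,20))
X,e=tri([[263.7,192.2],[353.9,220.1]],[cs,cd]);print("mouth",X,e,onz([263.7,192.2],cs,160),onz([353.9,220.1],cd,160))
s,R=st();print(R)
for n in ["scene","side"]:
    ctrl.get_image(n)
    for l in ["holder","die_square","die_slot","rib","loop_tool","jar","mod_tool","drive_frame","die"]:
        c=ctrl.camera_info(n)
        z=160 if l=='die' else 37 if l=='jar' else 25 if l=='drive_frame' else 3
        print(n,l,[(np.round(d["point"]).tolist(),round(d["conf"],2),onz(d["point"],c,z)[:2].round().tolist()) for d in ctrl.mark_of(l,n)[:2]])
E
```

```text
cap [668.44059997 126.35310162  10.16018208] [np.float64(1.0288411818022696), np.float64(1.0288411818022623)] [671.04609859 127.37315759  20.        ] [660.52884876 132.65820627  20.        ]
mouth [ 545.68462853 -159.09013615  156.14897822] [np.float64(1.0894708462541132), np.float64(1.0894708462541367)] [ 548.37334978 -155.25492617  160.        ] [ 542.90590107 -156.63134193  160.        ]
[[ 2.63528792e-05  9.72817106e-01  2.31574777e-01]
 [ 1.70187025e-04  2.31574769e-01 -9.72817093e-01]
 [-9.99999985e-01  6.50475538e-05 -1.59458188e-04]]
scene holder [([268.0, 239.0], 0.77, [550.0, -155.0])]
scene die_square [([402.0, 280.0], 0.74, [434.0, 125.0]), ([362.0, 252.0], 0.69, [435.0, 18.0])]
scene die_slot [([338.0, 304.0], 0.69, [566.0, 63.0])]
scene rib [([353.0, 216.0], 0.59, [372.0, -58.0])]
scene loop_tool [([232.0, 329.0], 0.68, [748.0, -55.0])]
scene jar [([401.0, 282.0], 0.88, [457.0, 134.0])]
scene mod_tool [([447.0, 377.0], 0.96, [542.0, 307.0])]
scene drive_frame [([206.0, 189.0], 0.86, [559.0, -350.0])]
scene die [([265.0, 193.0], 0.67, [549.0, -151.0])]
side holder [([347.0, 283.0], 0.89, [541.0, -142.0])]
side die_square [([334.0, 356.0], 0.72, [431.0, 24.0])]
side die_slot [([272.0, 334.0], 0.72, [555.0, 66.0])]
side rib [([393.0, 351.0], 0.86, [358.0, -58.0])]
side loop_tool [([255.0, 259.0], 0.58, [740.0, -62.0])]
side jar [([292.0, 388.0], 0.7, [419.0, 148.0]), ([255.0, 263.0], 0.15, [701.0, -30.0])]
side mod_tool [([177.0, 422.0], 0.9, [532.0, 310.0])]
side drive_frame [([408.0, 232.0], 0.82, [534.0, -346.0])]
side die [([353.0, 223.0], 0.68, [539.0, -149.0])]
```

```bash
cat >> h.py <<'E'
def plan(target,yaw_deg=None,vmax=60):
    # shift (units of 750) in present tool axes; yaw_deg = additional turn about tool x
    s,R=st(); d=R.T@(np.asarray(target,float)-s["eef_pos"])
    print("dist",np.linalg.norm(d).round(1),"mm tool",d.round(2),"units",(d/750).round(4),"rows>=",np.linalg.norm(d)/vmax)
def tilt():
    s,R=st(); return R[:,0], np.degrees(np.arctan2(R[1,2],R[0,2]))
E
python3 - <<'E'
from h import *
s,R=st(); c=ctrl.camera_info("wrist"); C=-c["R"].T@c["t"]
print("cam pos",C,"in tool",R.T@(C-s["eef_pos"]),"fwd in tool",R.T@c["R"][2])
g=s["eef_pos"]; print(proj(g,c),proj(g+[0,0,-170],c),proj(g+R@[150,60,0],c))
plan([505,-170,330])
E
```

```text
cam pos [ 230.46999791 -612.16838297  375.16140436] in tool [-143.84000735   82.37216369   -1.11054295] fwd in tool [ 9.47112625e-01 -3.20901215e-01  2.91917145e-04]
[322.80932493 304.62694411] [321.68817889 213.2383347 ] [321.88342346 149.34099054]
dist 590.8 mm tool [ -98.68  451.86 -367.66] units [-0.1316  0.6025 -0.4902] rows>= 9.847315112152918
```

```bash
python3 - <<'E'
from h import *
plan([546,-155,330])
E
```

```text
dist 627.6 mm tool [ -98.68  495.22 -372.75] units [-0.1316  0.6603 -0.497 ] rows>= 10.460609732121465
```

Request:
servo_tool(
  rows=[
    {"dx":-0.04,"dy":0.055,"dz":-0.041},
    {"dx":-0.04,"dy":0.055,"dz":-0.041},
    {"dx":-0.04,"dy":0.055,"dz":-0.041},
    {"dx":-0.012,"dy":0.055,"dz":-0.041},
    {"dy":0.055,"dz":-0.042},
  ],
)

```text
schema error: expected keys dx, dy, dz, wx, wy, wz, fingers
```

Request:
servo_tool(
  rows=[
    {"dy":0.055,"dz":-0.041},
    {"dy":0.055,"dz":-0.041},
    {"dy":0.055,"dz":-0.041},
    {"dy":0.055,"dz":-0.042},
    {"dy":0.055,"dz":-0.042},
  ],
)

```text
schema error: expected keys dx, dy, dz, wx, wy, wz, fingers
```

Request:
servo_tool(
  rows=[
    {"dy":0.055,"dz":-0.042},
    {"dy":0.055,"dz":-0.042},
    {},
  ],
)

```text
schema error: expected keys dx, dy, dz, wx, wy, wz, fingers
```

```bash
python3 - <<'E'
from h import *
s,R=st();print(s["clock"],s["eef_pos"],s["qpos"].round(3),R[:,0].round(4),s["force"])
c=ctrl.camera_info("wrist"); im=ctrl.get_image("wrist"); cv2.imwrite("pics/w1.png",im[:,:,::-1]); np.save("w1R.npy",c["R"]);np.save("w1t.npy",c["t"])
for l in ["mouth","die","holder"]:
    z={'mouth':160,'die':157,'holder':0}[l]
    print(l,[(d["point"],d["conf"],onz(d["point"],c,z)) for d in ctrl.mark_of(l,"wrist")])
E
```

```text
1.45 [ 150.59637361 -632.33234716  231.32130891] [ 1.271  0.628  0.039  1.517 -0.027  0.996 -0.02 ] [ 0. -0. -1.] [ 0.14246387  0.20784189 -0.31450853]
mouth []
die []
holder []
```

View pics/w1.png

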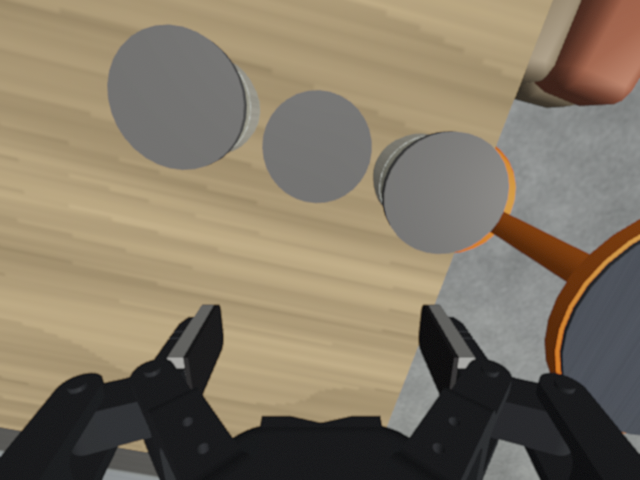

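All seven keys are required, so nothing moved and the picture is unchanged.

Request:
servo_tool(
  rows=[
    {"dx":-0.04,"dy":0.055,"dz":-0.041,"wx":0,"wy":0,"wz":0,"fingers":0},
    {"dx":-0.04,"dy":0.055,"dz":-0.041,"wx":0,"wy":0,"wz":0,"fingers":0},
    {"dx":-0.04,"dy":0.055,"dz":-0.041,"wx":0,"wy":0,"wz":0,"fingers":0},
    {"dx":-0.012,"dy":0.055,"dz":-0.041,"wx":0,"wy":0,"wz":0,"fingers":0},
    {"dx":0,"dy":0.055,"dz":-0.042,"wx":0,"wy":0,"wz":0,"fingers":0},
  ],
)

```text
clock: 2.28
eef_pos: [316.8, -433.4, 331.6]
tool_rot: [0.478, 1.568, -0.859]
force: [1.0, 0.2, -0.4]
width: 85.2
```

Request:
servo_tool(
  rows=[
    {"dx":0,"dy":0.055,"dz":-0.041,"wx":0,"wy":0,"wz":0,"fingers":0},
    {"dx":0,"dy":0.055,"dz":-0.041,"wx":0,"wy":0,"wz":0,"fingers":0},
    {"dx":0,"dy":0.055,"dz":-0.041,"wx":0,"wy":0,"wz":0,"fingers":0},
    {"dx":0,"dy":0.055,"dz":-0.042,"wx":0,"wy":0,"wz":0,"fingers":0},
    {"dx":0,"dy":0.055,"dz":-0.042,"wx":0,"wy":0,"wz":0,"fingers":0},
  ],
)

```text
clock: 2.9
eef_pos: [481.1, -234.2, 330.6]
tool_rot: [0.767, 1.57, -0.57]
force: [1.3, -0.4, 0.8]
width: 85.5
```

Request:
servo_tool(
  rows=[
    {"dx":0,"dy":0.055,"dz":-0.042,"wx":0,"wy":0,"wz":0,"fingers":0},
    {"dx":0,"dy":0.055,"dz":-0.042,"wx":0,"wy":0,"wz":0,"fingers":0},
    {"dx":0,"dy":0,"dz":0,"wx":0,"wy":0,"wz":0,"fingers":0},
  ],
)

```text
clock: 3.28
eef_pos: [548.4, -149.8, 330.1]
tool_rot: [2.431, 1.568, 1.103]
force: [-0.6, -0.4, -0.1]
width: 84.9
```

```bash
python3 - <<'E'
from h import *
s,R=st();print(s["clock"],s["eef_pos"],s["qpos"].round(3),R[:,0].round(4),s["force"])
c=ctrl.camera_info("wrist"); im=ctrl.get_image("wrist"); cv2.imwrite("pics/w2.png",im[:,:,::-1]); np.save("w1R.npy",c["R"]);np.save("w1t.npy",c["t"])
for l in ["mouth","die","holder"]:
    z={'mouth':160,'die':157,'holder':0}[l]
    print(l,[(d["point"],d["conf"],onz(d["point"],c,z)) for d in ctrl.mark_of(l,"wrist")])
E
```

```text
3.275 [ 548.3504644  -149.76304455  330.12852661] [ 0.287  0.414 -0.101  1.612  0.041  1.117 -1.152] [ 0.0015  0.0029 -1.    ] [-0.61747044 -0.4306557  -0.08330007]
mouth [([322.2, 213.5], 0.97, array([ 548.43115455, -149.80489098,  160.        ]))]
die [([325.5, 215.1], 0.65, array([ 546.90500714, -153.43280368,  157.        ])), ([123.5, 32.5], 0.37, array([655.85243882,  43.25450451, 157.        ]))]
holder [([322.6, 189.4], 0.84, array([ 541.65072871, -152.40842378,    0.        ]))]
```

View pics/w2.png

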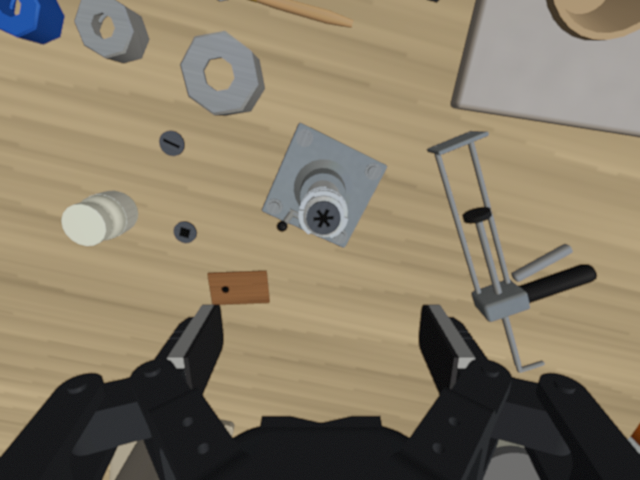

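The wrist view shows the barrel die with its star hole at about (323,217), the small grey cap at (110,28), and the large grey decoy at (222,73).

```bash
python3 - <<'E'
from h import *
c=dict(ctrl.camera_info("wrist"))
im=cv2.imread("pics/w2.png"); z=cv2.resize(im[120:270,240:400],None,fx=5,fy=4,interpolation=cv2.INTER_CUBIC)
cv2.imwrite("pics/w2z.png",z)
g=cv2.cvtColor(im,cv2.COLOR_BGR2GRAY)
m=(g<110).astype(np.uint8); m[:185]=0;m[255:]=0;m[:,:295]=0;m[:,355:]=0
n,lab,sta,cen=cv2.connectedComponentsWithStats(m)
for i in range(1,n):
    if sta[i,4]>150:
        mm=(lab==i).astype(np.uint8); cs,_=cv2.findContours(mm,cv2.RETR_EXTERNAL,cv2.CHAIN_APPROX_NONE)
        h=cv2.convexHull(max(cs,key=len)); e=cv2.fitEllipse(h); print(sta[i],cen[i],e,onz(e[0],c,160))
for n,p in [("scene",(265.5,192.5)),("side",(352.5,222))]:
    cc=ctrl.camera_info(n); print(n,proj([548,-153,160],cc))
    im=cv2.imread(f"pics/{n}0.png"); x,y=map(int,p); cv2.imwrite(f"pics/{n}z.png",cv2.resize(im[y-20:y+60,x-40:x+40],None,fx=7,fy=7,interpolation=cv2.INTER_CUBIC))
a=cv2.imread("pics/scenez.png");b=cv2.imread("pics/sidez.png");cv2.imwrite("pics/zz.png",cv2.resize(np.hstack([a,b]),(800,400)))
print(proj([548,-153,160],c))
E
```

```text
[306 201  34  33 885] [322.65084746 217.32429379] ((322.6332092285156, 217.3567657470703), (32.95243835449219, 33.676841735839844), 75.1980972290039) [ 541.08504782 -158.50965327  160.        ]
scene [264.65286833 192.70216779]
side [350.70233534 219.86137715]
[318.63584966 209.13633085]
```

View pics/w2z.png

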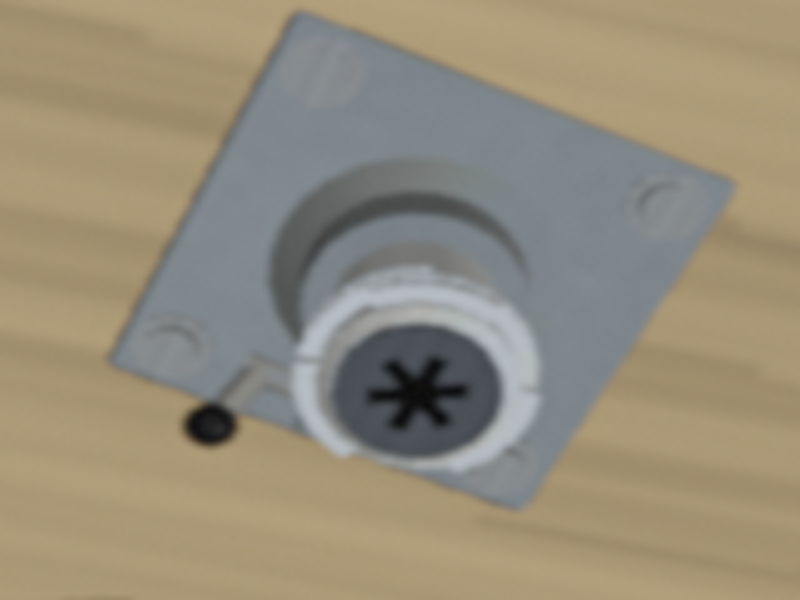

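View pics/zz.png

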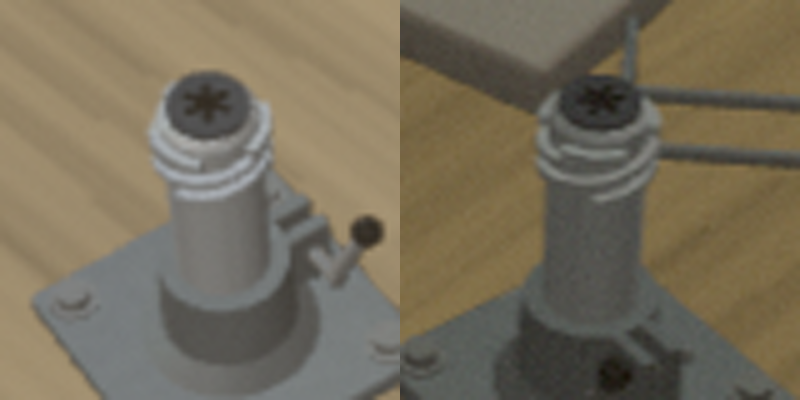

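```bash
cat >> h.py <<'E'
def diefit(im,c,box):
    g=cv2.cvtColor(im,cv2.COLOR_RGB2GRAY); m=np.zeros_like(g); x0,x1,y0,y1=box; m[y0:y1,x0:x1]=(g[y0:y1,x0:x1]<110)
    n,lab,sta,cen=cv2.connectedComponentsWithStats(m); i=1+np.argmax(sta[1:,4]); mm=(lab==i).astype(np.uint8)
    cs,_=cv2.findContours(mm,cv2.RETR_EXTERNAL,cv2.CHAIN_APPROX_NONE); e=cv2.fitEllipse(cv2.convexHull(max(cs,key=len)))
    return e,onz(e[0],c,160)
E
python3 - <<'E'
from h import *
c=ctrl.camera_info("wrist");s,R=st();print(s["eef_pos"],s["qpos"].round(4),R[:,0])
im=ctrl.get_image("wrist"); cv2.imwrite("pics/w3.png",im[:,:,::-1])
print(diefit(im,c,(290,360,180,260)))
o=dict(c);o["R"]=np.load("w1R.npy");o["t"]=np.load("w1t.npy")
print(diefit(cv2.imread("pics/w2.png")[:,:,::-1].copy(),o,(295,355,185,255)))
C=lambda c:-c["R"].T@c["t"]
print(C(c),C(o))
E
```

```text
[ 545.00942028 -156.5468478   330.35010316] [ 0.2932  0.4124 -0.0945  1.6143  0.0433  1.1172 -1.1515] [-5.39317568e-04 -9.78898250e-04 -9.99999375e-01]
(((315.9544677734375, 211.83631896972656), (33.16714859008789, 33.910884857177734), 64.20219421386719), array([ 544.87584812, -151.13934864,  160.        ]))
(((322.6332092285156, 217.3567657470703), (32.95243835449219, 33.676841735839844), 75.1980972290039), array([ 544.87935147, -151.11228207,  160.        ]))
[ 624.98319563 -136.39708323  474.11154859] [ 627.84056673 -129.34942808  474.15378682]
```

```bash
python3 - <<'E'
from h import *
for n,p in [("scene",(266.6,192.8)),("side",(352,222.2))]:
    print(n,onz(p,ctrl.camera_info(n),160))
plan([600,110,330])
# cap edges guess, scene z=20
E
```

```text
scene [ 545.6009032  -150.07903561  160.        ]
side [ 541.34088628 -148.96859075  160.        ]
dist 272.3 mm tool [ 1.5000e-01  1.1468e+02 -2.4695e+02] units [ 2.000e-04  1.529e-01 -3.293e-01] rows>= 4.537981163953353
```

```bash
python3 - <<'E'
from h import *
plan([666,130,240])
E
```

```text
dist 324.0 mm tool [  90.11  183.56 -251.36] units [ 0.1201  0.2447 -0.3351] rows>= 5.400449741892621
```

Request:
servo_tool(
  rows=[
    {"dx":0,"dy":0.035,"dz":-0.048,"wx":0,"wy":0,"wz":0,"fingers":0},
    {"dx":0,"dy":0.035,"dz":-0.048,"wx":0,"wy":0,"wz":0,"fingers":0},
    {"dx":0.03,"dy":0.035,"dz":-0.048,"wx":0,"wy":0,"wz":0,"fingers":0},
    {"dx":0.03,"dy":0.035,"dz":-0.048,"wx":0,"wy":0,"wz":0,"fingers":0},
    {"dx":0.03,"dy":0.035,"dz":-0.048,"wx":0,"wy":0,"wz":0,"fingers":0},
  ],
)

```text
clock: 4.15
eef_pos: [632.2, 49.9, 262.5]
tool_rot: [0.45, 1.57, -0.89]
force: [-0.1, -0.8, -0.0]
width: 85.5
```

Request:
servo_tool(
  rows=[
    {"dx":0.03,"dy":0.035,"dz":-0.048,"wx":0,"wy":0,"wz":0,"fingers":0},
    {"dx":0,"dy":0.035,"dz":-0.048,"wx":0,"wy":0,"wz":0,"fingers":0},
    {"dx":0,"dy":0,"dz":0,"wx":0,"wy":0,"wz":0,"fingers":0},
    {"dx":0,"dy":0,"dz":0,"wx":0,"wy":0,"wz":0,"fingers":0},
  ],
)

```text
clock: 4.65
eef_pos: [666.2, 130.5, 240.3]
tool_rot: [-0.314, 1.569, -1.652]
force: [-1.2, -0.5, 0.5]
width: 85.7
```

```bash
python3 - <<'E'
from h import *
s,R=st();c=ctrl.camera_info("wrist"); im=ctrl.get_image("wrist"); cv2.imwrite("pics/w4.png",im[:,:,::-1]); np.save("w4R.npy",c["R"]);np.save("w4t.npy",c["t"])
print(s["clock"],s["eef_pos"],s["qpos"].round(3),R.round(4),s["force"])
for d in ctrl.mark_of("cap_center","wrist"): print(d, onz(d["point"],c,20))
E
```

```text
4.65 [666.20110061 130.52569023 240.32070968] [-0.17   0.666 -0.118  1.413  0.085  1.068 -1.643] [[-1.000e-04  9.732e-01  2.298e-01]
 [-1.700e-03  2.298e-01 -9.732e-01]
 [-1.000e+00 -5.000e-04  1.600e-03]] [-1.15420087 -0.54888994  0.48325279]
{'point': [230.7, 184.1], 'conf': 0.87} [662.15176999 228.47014902  20.        ]
{'point': [437.6, 245.9], 'conf': 0.72} [646.40753914  -9.21544146  20.        ]
{'point': [325.1, 196.9], 'conf': 0.68} [671.80383735 127.60204429  20.        ]
{'point': [321.4, 192.9], 'conf': 0.51} [675.12431596 132.48330278  20.        ]
```

View pics/w4.png

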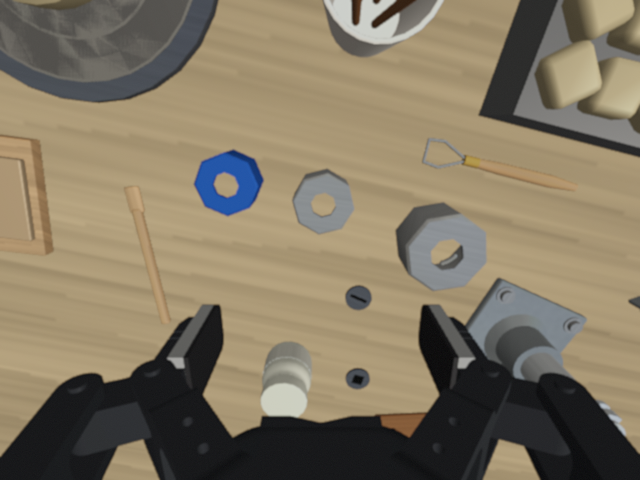

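The small grey cap is at (323,203) in the wrist view, with the blue one to its left at (228,183) and the big grey one to its right at (442,247).

```bash
cat > oct.py <<'E'
from h import *
from scipy.optimize import minimize
def capfit(im,c,box,ztop=40,x0=None,save=None,zb=0):
    x0_,x1,y0,y1=box
    hsv=cv2.cvtColor(im,cv2.COLOR_RGB2HSV); sat=hsv[:,:,1].astype(int)
    m=np.zeros(sat.shape,np.uint8); m[y0:y1,x0_:x1]=(sat[y0:y1,x0_:x1]<60)
    n,lab,sta,cen=cv2.connectedComponentsWithStats(m); i=1+np.argmax(sta[1:,4]); m=(lab==i).astype(np.uint8)
    ctr,hier=cv2.findContours(m,cv2.RETR_CCOMP,cv2.CHAIN_APPROX_NONE)
    sil=max(ctr,key=cv2.contourArea)
    fill=np.zeros_like(m); cv2.drawContours(fill,[sil],-1,1,-1)
    holes=[k for k,h in zip(ctr,hier[0]) if h[3]>=0 and len(k)>12]
    a0=onz(sil[:,0].mean(0),c,(ztop+zb)/2)
    S=8
    def model(p):
        pts=[]
        for z in (zb,ztop):
            for k in range(8):
                a=p[2]+np.pi/8+k*np.pi/4; r=30/np.cos(np.pi/8)
                pts.append(proj([p[0]+r*np.cos(a),p[1]+r*np.sin(a),z],c))
        return cv2.convexHull(np.array(pts,np.float32))
    sub=cv2.resize(fill[y0:y1,x0_:x1].astype(np.float32),None,fx=S,fy=S,interpolation=cv2.INTER_LINEAR)>0.5
    def cost(p):
        h=(model(p)[:,0]-[x0_,y0]+0.5)*S; k=np.zeros(sub.shape,np.uint8); cv2.fillPoly(k,[np.round(h*16).astype(np.int32)],1,shift=4)
        return np.count_nonzero(k.astype(bool)!=sub)/S/S
    best=None
    for a in np.radians([-22,-11,0,11]):
        r=minimize(cost,[a0[0],a0[1],a],method="Nelder-Mead",options=dict(initial_simplex=[[a0[0],a0[1],a],[a0[0]+4,a0[1],a],[a0[0],a0[1]+4,a],[a0[0],a0[1],a+.15]],xatol=.01,fatol=.05))
        if best is None or r.fun<best.fun: best=r
    print("cap xy",best.x[:2].round(2),"flat deg mod45",np.degrees(best.x[2])%45,"mismatch px",best.fun,"area",fill.sum())
    for h in holes:
        e=cv2.fitEllipse(cv2.convexHull(h)); print("hole",e, onz(e[0],c,ztop))
    if save:
        v=im[:,:,::-1].copy(); cv2.polylines(v,[np.round(model(best.x)*16).astype(np.int32)],True,(0,0,255),1,shift=4)
        cv2.imwrite(save,cv2.resize(v[y0:y1,x0_:x1],(600,600*(y1-y0)//(x1-x0_)),interpolation=cv2.INTER_CUBIC))
    return best.x
E
python3 - <<'E'
from oct import *
c=dict(ctrl.camera_info("wrist"));c["R"]=np.load("w4R.npy");c["t"]=np.load("w4t.npy")
im=cv2.imread("pics/w4.png")[:,:,::-1].copy()
capfit(im,c,(275,370,155,250),save="pics/capz.png")
cs=ctrl.camera_info("scene"); capfit(cv2.imread("pics/scene0.png")[:,:,::-1].copy(),cs,(305,356,330,385),save="pics/capzs.png")
cs=ctrl.camera_info("side"); capfit(cv2.imread("pics/side0.png")[:,:,::-1].copy(),cs,(184,233,296,342),save="pics/capzd.png")
E
```

```text
cap xy [667.46 128.89] flat deg mod45 27.413977207098245 mismatch px 57.375 area 3012
hole ((322.8521423339844, 204.43878173828125), (23.298097610473633, 24.403669357299805), 94.61697387695312) [667.73246386 129.27790979  40.        ]
cap xy [668.72 128.53] flat deg mod45 26.756064740025636 mismatch px 31.609375 area 1096
hole ((330.402587890625, 355.2918395996094), (13.07706069946289, 14.754435539245605), 109.56473541259766) [669.29470741 129.4844334   40.        ]
cap xy [666.38 130.45] flat deg mod45 18.441723309501743 mismatch px 65.125 area 995
```

View pics/capz.png

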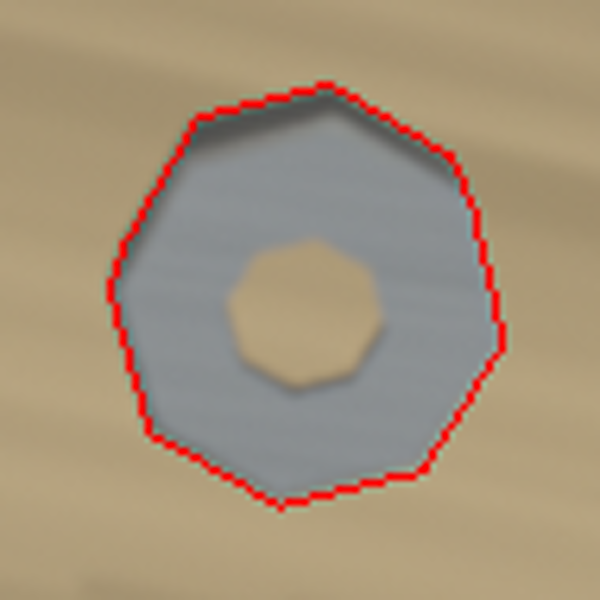

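Request:
servo_tool(
  rows=[
    {"dx":0.01,"dy":0,"dz":0,"wx":-1,"wy":0,"wz":0,"fingers":0},
    {"dx":0.01,"dy":0,"dz":0,"wx":-1,"wy":0,"wz":0,"fingers":0},
    {"dx":0.01,"dy":0,"dz":0,"wx":-1,"wy":0,"wz":0,"fingers":0},
    {"dx":0.01,"dy":0,"dz":0,"wx":-1,"wy":0,"wz":0,"fingers":0},
    {"dx":0.01,"dy":0,"dz":0,"wx":-1,"wy":0,"wz":0,"fingers":0},
  ],
)

```text
clock: 5.38
eef_pos: [666.3, 130.4, 203.1]
tool_rot: [-0.213, 1.57, -1.025]
force: [-0.5, -0.5, -0.9]
width: 85.7
```

Request:
servo_tool(
  rows=[
    {"dx":0.01,"dy":0,"dz":0,"wx":-1,"wy":0,"wz":0,"fingers":0},
    {"dx":0.01,"dy":0,"dz":0,"wx":-1,"wy":0,"wz":0,"fingers":0},
    {"dx":0.01,"dy":0,"dz":0,"wx":-1,"wy":0,"wz":0,"fingers":0},
    {"dx":0.01,"dy":0,"dz":0,"wx":-1,"wy":0,"wz":0,"fingers":0},
    {"dx":0.01,"dy":0,"dz":0,"wx":-1,"wy":0,"wz":0,"fingers":0},
  ],
)

```text
clock: 6.0
eef_pos: [666.3, 130.3, 165.6]
tool_rot: [-0.814, 1.569, -1.103]
force: [0.8, -0.0, -0.2]
width: 85.3
```

Request:
servo_tool(
  rows=[
    {"dx":0.01,"dy":0,"dz":0,"wx":-1,"wy":0,"wz":0,"fingers":0},
    {"dx":0.01,"dy":0,"dz":0,"wx":-1,"wy":0,"wz":0,"fingers":0},
    {"dx":0.01,"dy":0,"dz":0,"wx":-1,"wy":0,"wz":0,"fingers":0},
    {"dx":0.01,"dy":0,"dz":0,"wx":-1,"wy":0,"wz":0,"fingers":0},
    {"dx":0.01,"dy":0,"dz":0,"wx":-1,"wy":0,"wz":0,"fingers":0},
  ],
)

```text
clock: 6.62
eef_pos: [666.4, 130.3, 128.1]
tool_rot: [-1.366, 1.569, -1.131]
force: [-0.3, 0.1, 0.2]
width: 85.4
```

Request:
servo_tool(
  rows=[
    {"dx":0,"dy":0,"dz":0,"wx":-1,"wy":0,"wz":0,"fingers":0},
    {"dx":0,"dy":0,"dz":0,"wx":-1,"wy":0,"wz":0,"fingers":0},
    {"dx":0,"dy":0,"dz":0,"wx":-0.35,"wy":0,"wz":0,"fingers":0},
    {"dx":0,"dy":0,"dz":0,"wx":0,"wy":0,"wz":0,"fingers":0},
    {"dx":0,"dy":0,"dz":0,"wx":0,"wy":0,"wz":0,"fingers":0},
  ],
)

```text
clock: 7.25
eef_pos: [666.2, 132.2, 128.0]
tool_rot: [-1.463, 1.57, -0.984]
force: [0.8, -0.7, -0.2]
width: 85.3
```

```bash
python3 - <<'E'
from oct import *
s,R=st();c=ctrl.camera_info("wrist"); im=ctrl.get_image("wrist"); cv2.imwrite("pics/w5.png",im[:,:,::-1]); np.save("w5R.npy",c["R"]);np.save("w5t.npy",c["t"])
print(s["clock"],s["eef_pos"],s["qpos"].round(3),R.round(4),s["force"],tilt())
p=proj([667.7,129.1,20],c);print(p); x,y=map(int,p)
capfit(im,c,(x-75,x+75,y-75,y+75),save="pics/capz5.png")
plan([667.7,129.1,4])
E
```

```text
7.25 [666.23148776 132.22723047 127.97516519] [ 0.071  0.842 -0.567  1.509  0.518  0.944 -0.174] [[ 2.000e-04 -4.604e-01  8.877e-01]
 [-3.000e-04  8.877e-01  4.604e-01]
 [-1.000e+00 -4.000e-04  0.000e+00]] [ 0.82085295 -0.68125544 -0.20989265] (array([ 2.41705264e-04, -2.34871624e-04, -9.99999943e-01]), np.float64(27.436799039325702))
[320.36001428 239.55211365]
cap xy [667.82 128.82] flat deg mod45 27.443273696299517 mismatch px 121.3125 area 6133
hole ((320.350341796875, 247.44671630859375), (30.13764190673828, 35.40865707397461), 88.36145782470703) [667.26852762 129.92385336  40.        ]
dist 124.0 mm tool [123.95  -3.59  -0.24] units [ 0.1653 -0.0048 -0.0003] rows>= 2.066760624482031
```

View pics/w5.png

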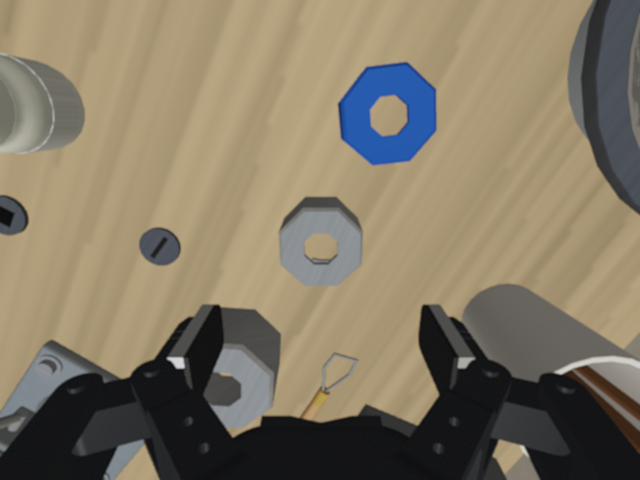

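The cap shows at (320,245), aligned with the jaws. I'll check how close the brush cup at right is before descending.

```bash
python3 - <<'E'
from h import *
cs,cd=ctrl.camera_info("scene"),ctrl.camera_info("side")
print("base",onz([257,452],cs,0),onz([152,285],cd,0)); print("rim",onz([255,418],cs,100),onz([146,241],cd,100),tri([[255,418],[146,241]],[cs,cd]))
print("brush tips",tri([[247,384],[134,192]],[cs,cd])[0],tri([[223,417],[117,203]],[cs,cd])[0],tri([[272,405],[152,202]],[cs,cd]))
E
```

```text
base [867.73684191 141.0720359    0.        ] [8.41389608e+02 1.38569747e+02 1.13686838e-13]
rim [842.39796123 122.29753846 100.        ] [857.80854312 120.46964443 100.        ] (array([843.99871512, 126.36439193, 112.07268605]), [np.float64(1.2400232942888425), np.float64(1.2400232942887321)])
brush tips [836.5712708  124.31650419 238.03944675] [884.77167649 130.03598133 198.07803528] (array([819.63664181, 132.69279942, 210.2580458 ]), [np.float64(20.70932341868169), np.float64(20.709323418681763)])
```

Request:
servo_tool(
  rows=[
    {"dx":0.055,"dy":-0.0048,"dz":-0.0003,"wx":0,"wy":0,"wz":0,"fingers":0},
    {"dx":0.05,"dy":0,"dz":0,"wx":0,"wy":0,"wz":0,"fingers":0},
    {"dx":0.04,"dy":0,"dz":0,"wx":0,"wy":0,"wz":0,"fingers":0},
    {"dx":0.02,"dy":0,"dz":0,"wx":0,"wy":0,"wz":0,"fingers":0},
    {"dx":0,"dy":0,"dz":0,"wx":0,"wy":0,"wz":0,"fingers":0},
  ],
)

```text
clock: 7.92
eef_pos: [667.1, 129.4, 3.4]
tool_rot: [2.917, 1.569, -2.886]
force: [-0.3, -0.6, 1.2]
width: 85.4
```

```bash
python3 - <<'E'
from h import *
s,R=st(); print(s["clock"],s["eef_pos"],s["force"],tilt()); plan([667.6,129.1,4])
E
```

```text
7.925 [667.11657915 129.36645737   3.37879795] [-0.28404002 -0.61206916  1.16943111] (array([-1.41607088e-03, -3.70339373e-04, -9.99998929e-01]), np.float64(27.49600287096085))
dist 0.8 mm tool [-0.62 -0.46  0.3 ] units [-0.0008 -0.0006  0.0004] rows>= 0.013850263130917547
```

Close the fingers.

Request:
servo_tool(
  rows=[
    {"dx":0,"dy":-0.0006,"dz":0.0004,"wx":0,"wy":0,"wz":0,"fingers":0.3},
    {"dx":0,"dy":0,"dz":0,"wx":0,"wy":0,"wz":0,"fingers":1},
    {"dx":0,"dy":0,"dz":0,"wx":0,"wy":0,"wz":0,"fingers":1},
    {"dx":0,"dy":0,"dz":0,"wx":0,"wy":0,"wz":0,"fingers":1},
    {"dx":0,"dy":0,"dz":0,"wx":0,"wy":0,"wz":0,"fingers":1},
  ],
)

```text
clock: 8.55
eef_pos: [669.4, 129.5, 5.9]
tool_rot: [-0.264, 1.568, 0.215]
force: [-0.3, -0.4, 6.4]
width: 58.7
```

Request:
servo_tool(
  rows=[
    {"dx":0,"dy":0,"dz":0,"wx":0,"wy":0,"wz":0,"fingers":1},
    {"dx":0,"dy":0,"dz":0,"wx":0,"wy":0,"wz":0,"fingers":1},
    {"dx":0,"dy":0,"dz":0,"wx":0,"wy":0,"wz":0,"fingers":1},
  ],
)

```text
clock: 8.93
eef_pos: [669.4, 129.4, 5.9]
tool_rot: [-0.28, 1.568, 0.2]
force: [-0.1, 0.2, 5.9]
width: 59.1
```

```bash
python3 - <<'E'
from h import *
s,R=st(); print(s["clock"],s["eef_pos"],s["force"],s["width"],tilt()); im=ctrl.get_image("wrist"); cv2.imwrite("pics/w6.png",im[:,:,::-1])
im=ctrl.get_image("side"); cv2.imwrite("pics/s6.png",im[:,:,::-1])
E
```

```text
8.925 [669.42336887 129.44658019   5.87845402] [-0.0979185   0.17516702  5.9337609 ] 59.08549757144825 (array([ 2.89612786e-03,  5.86744808e-04, -9.99995634e-01]), np.float64(27.480039205644474))
```

View pics/w6.png

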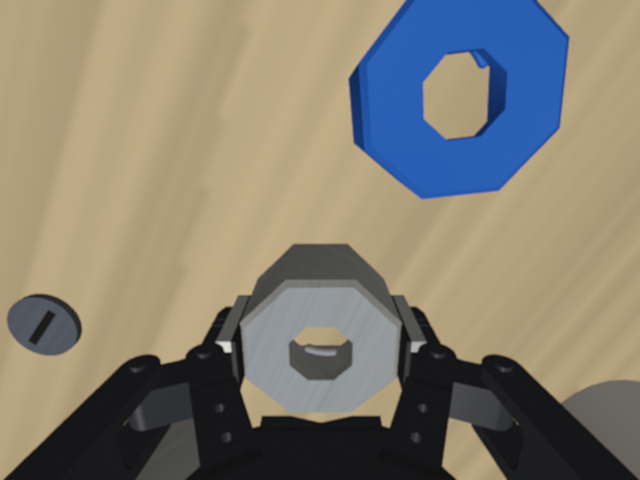

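View pics/s6.png

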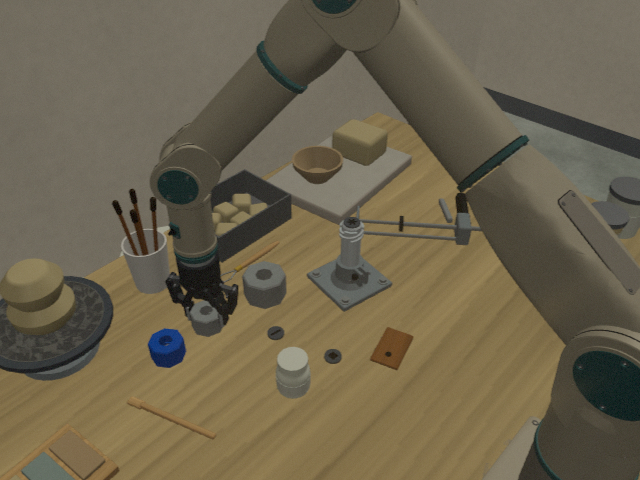

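The cap is held between the pads, centred at about (321,345) in the wrist view. Next I'll measure its pose in the tool frame.

```bash
cat > topfit.py <<'E'
from oct import *
def topfit(im,c,s,R,box,zt,save=None,thr=130):
    # fit only the bright top octagon with level face at height zt
    x0,x1,y0,y1=box; hsv=cv2.cvtColor(im,cv2.COLOR_RGB2HSV)
    m=np.zeros(im.shape[:2],np.uint8); m[y0:y1,x0:x1]=((hsv[:,:,1]<45)&(hsv[:,:,2]>thr))[y0:y1,x0:x1]
    m=cv2.morphologyEx(m,cv2.MORPH_OPEN,np.ones((5,5),np.uint8))
    n,lab,sta,cen=cv2.connectedComponentsWithStats(m); i=1+np.argmax(sta[1:,4]); m=(lab==i).astype(np.uint8)
    ctr,_=cv2.findContours(m,cv2.RETR_EXTERNAL,cv2.CHAIN_APPROX_NONE); h=cv2.convexHull(max(ctr,key=cv2.contourArea))
    fill=np.zeros_like(m); cv2.drawContours(fill,[h],-1,1,-1)
    a0=onz(h[:,0].mean(0),c,zt); ang=np.arctan2(R[1,2],R[0,2])
    def poly(p,r): return np.array([proj([p[0]+r*np.cos(p[2]+np.pi/8+k*np.pi/4),p[1]+r*np.sin(p[2]+np.pi/8+k*np.pi/4),zt],c) for k in range(8)])
    S=4
    sub=cv2.resize(fill[y0:y1,x0:x1].astype(np.float32),None,fx=S,fy=S)>.5
    def cost(p):
        k=np.zeros(sub.shape,np.uint8); cv2.fillPoly(k,[np.round((poly(p,30/np.cos(np.pi/8))-[x0,y0]+.5)*S*16).astype(np.int32)],1,shift=4); return np.count_nonzero(k.astype(bool)!=sub)/S/S
    s0=[a0[0],a0[1],ang]; r=minimize(cost,s0,method="Nelder-Mead",options=dict(initial_simplex=[s0,[s0[0]+3,s0[1],ang],[s0[0],s0[1]+3,ang],[s0[0],s0[1],ang+.1]],xatol=.01,fatol=.1))
    print("cap xy",r.x[:2].round(2),"deg",np.degrees(r.x[2]).round(2),"mis",r.fun,"area",fill.sum(),"rel tool",(R.T@(np.array([r.x[0],r.x[1],zt])-s["eef_pos"])).round(2))
    if save:
        v=im[:,:,::-1].copy(); cv2.polylines(v,[np.round(poly(r.x,32.47)).astype(np.int32)],True,(0,0,255),1); cv2.polylines(v,[h],True,(0,255,0),1); cv2.imwrite(save,v[y0:y1,x0:x1])
    return r.x
E
python3 - <<'E'
from topfit import *
s,R=st(); c=ctrl.camera_info("wrist"); im=cv2.imread("pics/w6.png")[:,:,::-1].copy()
topfit(im,c,s,R,(215,425,225,430),40,"pics/tf6.png")
E
```

```text
cap xy [669.12 127.92] deg 27.56 mis 1156.1875 area 16163 rel tool [-34.13  -1.23  -0.89]
```

View pics/tf6.png

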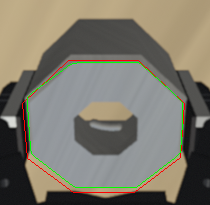

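Request:
servo_tool(
  rows=[
    {"dx":-0.03,"dy":0,"dz":0,"wx":0,"wy":0,"wz":0,"fingers":1},
    {"dx":-0.06,"dy":0,"dz":0,"wx":0,"wy":0,"wz":0,"fingers":1},
    {"dx":-0.07,"dy":0,"dz":0,"wx":0,"wy":0,"wz":0,"fingers":1},
    {"dx":-0.07,"dy":0,"dz":0,"wx":0,"wy":0,"wz":0,"fingers":1},
    {"dx":-0.06,"dy":0,"dz":0,"wx":0,"wy":0,"wz":0,"fingers":1},
  ],
)

```text
clock: 9.65
eef_pos: [668.0, 129.3, 225.1]
tool_rot: [-0.185, 1.569, 0.295]
force: [-0.2, 0.3, -2.1]
width: 59.5
```

```bash
python3 - <<'E'
from h import *
s,R=st(); print(s["clock"],s["eef_pos"],s["force"],s["width"],tilt(),s["qpos"].round(3))
print(R.round(4));plan([544.9,-151.1,225])
E
```

```text
9.65 [668.01789106 129.26425843 225.14501039] [-0.1877353   0.30765513 -2.06789029] 59.52923462735726 (array([ 1.84453186e-03,  5.61138297e-04, -9.99998141e-01]), np.float64(27.516637998256464)) [ 0.098  0.744 -0.618  1.419  0.452  1.119 -0.111]
[[ 1.800e-03 -4.620e-01  8.869e-01]
 [ 6.000e-04  8.869e-01  4.620e-01]
 [-1.000e+00 -4.000e-04  1.900e-03]]
dist 306.2 mm tool [  -0.24 -191.77 -238.72] units [-3.000e-04 -2.557e-01 -3.183e-01] rows>= 5.103434397306562
```

Request:
servo_tool(
  rows=[
    {"dx":0,"dy":-0.03,"dz":-0.038,"wx":0,"wy":0,"wz":0,"fingers":1},
    {"dx":0,"dy":-0.046,"dz":-0.057,"wx":0,"wy":0,"wz":0,"fingers":1},
    {"dx":0,"dy":-0.046,"dz":-0.057,"wx":0,"wy":0,"wz":0,"fingers":1},
    {"dx":0,"dy":-0.046,"dz":-0.057,"wx":0,"wy":0,"wz":0,"fingers":1},
    {"dx":0,"dy":-0.046,"dz":-0.057,"wx":0,"wy":0,"wz":0,"fingers":1},
  ],
)

```text
clock: 10.28
eef_pos: [564.1, -106.9, 222.8]
tool_rot: [-1.239, 1.57, -0.759]
force: [1.7, -0.8, -0.3]
width: 59.0
```

Request:
servo_tool(
  rows=[
    {"dx":0,"dy":-0.03,"dz":-0.038,"wx":0,"wy":0,"wz":0,"fingers":1},
    {"dx":0,"dy":-0.0117,"dz":-0.0143,"wx":0,"wy":0,"wz":0,"fingers":1},
    {"dx":0,"dy":0,"dz":0,"wx":0,"wy":0,"wz":0,"fingers":1},
    {"dx":0,"dy":0,"dz":0,"wx":0,"wy":0,"wz":0,"fingers":1},
    {"dx":0,"dy":0,"dz":0,"wx":0,"wy":0,"wz":0,"fingers":1},
  ],
)

```text
clock: 10.9
eef_pos: [545.6, -149.3, 221.8]
tool_rot: [0.431, 1.57, 0.913]
force: [0.7, 0.1, -1.1]
width: 59.1
```

```bash
python3 - <<'E'
from topfit import *
s,R=st(); c=ctrl.camera_info("wrist"); print(s["clock"],s["eef_pos"],s["force"],s["width"],tilt(),s["qpos"].round(3))
im=ctrl.get_image("wrist"); cv2.imwrite("pics/w7.png",im[:,:,::-1])
topfit(im,c,s,R,(215,425,225,430),s["eef_pos"][2]+34,"pics/tf7.png")
for n in ["scene","side"]:
    im=ctrl.get_image(n); cv2.imwrite(f"pics/{n}7.png",im[:,:,::-1])
E
```

```text
10.9 [ 545.58599004 -149.28237332  221.76488152] [ 0.72811972  0.09877396 -1.13887244] 59.14850513963665 (array([ 6.38197434e-04,  8.26611050e-04, -9.99999455e-01]), np.float64(27.659867613853805)) [ 0.642  0.591 -0.664  1.757  0.436  0.946  0.283]
cap xy [ 546.68 -150.72] deg 27.15 mis 1767.125 area 17992 rel tool [-34.    -1.77   0.34]
```

View pics/w7.png

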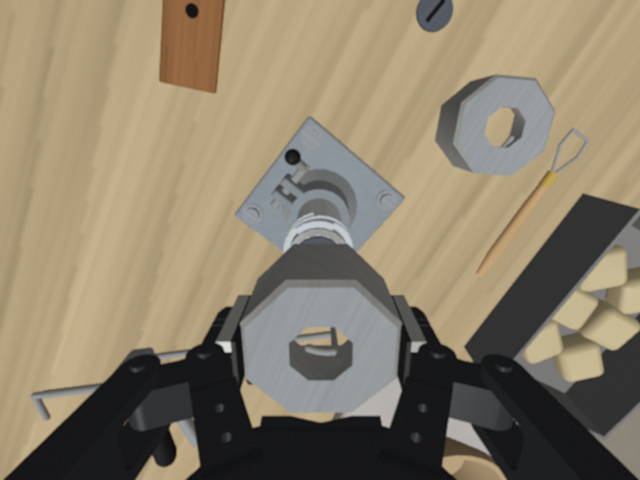

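View pics/side7.png

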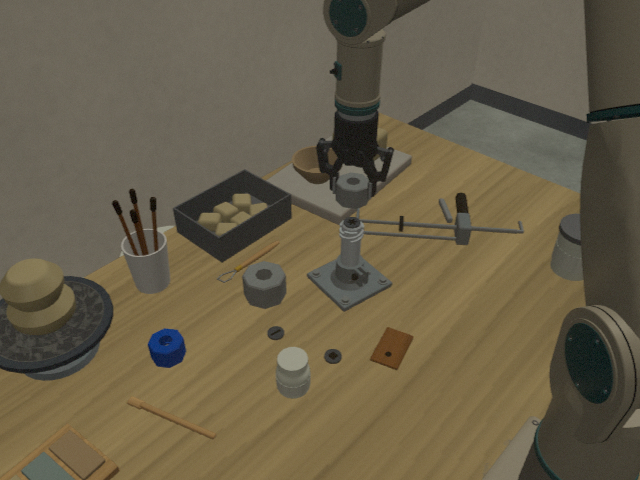

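View pics/scene7.png

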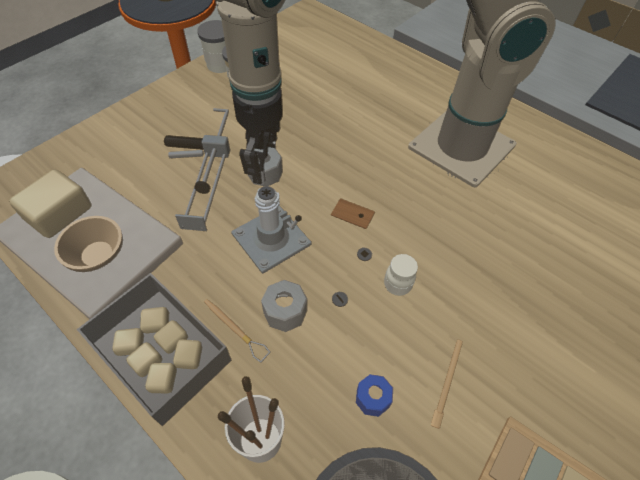

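The cap hangs level over the barrel: in the side view its top is at (352,181) with the mouth just below at (352,222). I'll zoom in to cross-check the alignment.

```bash
python3 - <<'E'
from h import *
X=np.array([546.2,-150.5,255.8])
out=[]
for n in ["scene","side"]:
    c=ctrl.camera_info(n); im=cv2.imread(f"pics/{n}7.png"); p=proj(X,c); b=proj(X-[0,0,40],c); q=proj([544.9,-151.1,160],c)
    print(n,"captop",p,"capbot",b,"mouth",q)
    x,y=map(int,p); z=cv2.resize(im[y-35:y+65,x-50:x+50],(400,400),interpolation=cv2.INTER_CUBIC)
    for u,col in((p,(0,0,255)),(q,(0,255,0))):
        cv2.drawMarker(z,tuple(int(v) for v in ((u[0]-x+50+.5)*4,(u[1]-y+35+.5)*4)),col,cv2.MARKER_CROSS,12,1)
    out.append(z)
cv2.imwrite("pics/zz7.png",np.hstack(out))
E
```

```text
scene captop [262.5214017  157.47333789] capbot [264.15275742 173.0582427 ] mouth [266.49005459 192.32148265]
side captop [352.58923991 179.66656354] capbot [351.7270899  197.38932095] mouth [351.29720792 220.95261792]
```

View pics/zz7.png

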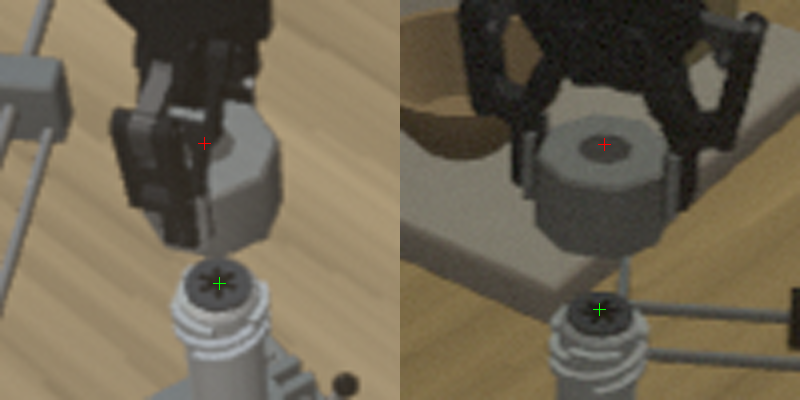

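```bash
python3 - <<'E'
from h import *
s,R=st(); print(s["eef_pos"],tilt()); plan([544.2,-149.8,185])
E
```

```text
[ 545.1818303  -150.20830397  221.52588479] (array([ 1.18728217e-05,  3.89149009e-04, -9.99999924e-01]), np.float64(27.581013774806387))
dist 36.5 mm tool [36.53  0.8  -0.69] units [ 0.0487  0.0011 -0.0009] rows>= 0.6090226601885083
```

Request:
servo_tool(
  rows=[
    {"dx":0.02,"dy":0.001,"dz":-0.001,"wx":0,"wy":0,"wz":0,"fingers":1},
    {"dx":0.02,"dy":0,"dz":0,"wx":0,"wy":0,"wz":0,"fingers":1},
    {"dx":0.01,"dy":0,"dz":0,"wx":0,"wy":0,"wz":0,"fingers":1},
    {"dx":0.005,"dy":0,"dz":0,"wx":0,"wy":0,"wz":0,"fingers":1},
    {"dx":0,"dy":0,"dz":0,"wx":0,"wy":0,"wz":0,"fingers":1},
  ],
)

```text
clock: 11.68
eef_pos: [543.9, -150.9, 180.1]
tool_rot: [1.965, 1.571, 2.445]
force: [-0.6, 0.7, -1.7]
width: 59.3
```

```bash
python3 - <<'E'
from h import *
s,R=st(); print(s["eef_pos"],s["force"],tilt()); plan([544.2,-149.8,158])
E
```

```text
[ 543.87633571 -150.86232526  180.09681708] [-0.60749861  0.7003134  -1.74566544] (array([-2.17954566e-04,  1.82220104e-04, -9.99999960e-01]), np.float64(27.495786651341547))
dist 22.1 mm tool [22.1   0.79  0.78] units [0.0295 0.001  0.001 ] rows>= 0.3687451010795853
```

Request:
servo_tool(
  rows=[
    {"dx":0.012,"dy":0.001,"dz":0.001,"wx":0,"wy":0,"wz":0,"fingers":1},
    {"dx":0.008,"dy":0,"dz":0,"wx":0,"wy":0,"wz":0,"fingers":1},
    {"dx":0.006,"dy":0,"dz":0,"wx":0,"wy":0,"wz":0,"fingers":1},
    {"dx":0,"dy":0,"dz":0,"wx":0,"wy":0,"wz":0,"fingers":1},
  ],
)

```text
clock: 12.18
eef_pos: [544.0, -149.9, 160.4]
tool_rot: [2.438, 1.57, 2.918]
force: [0.3, -0.1, -1.9]
width: 59.0
```

Request:
servo_tool(
  rows=[
    {"dx":0.003,"dy":0,"dz":0,"wx":0,"wy":0,"wz":0,"fingers":1},
    {"dx":0.003,"dy":0,"dz":0,"wx":0,"wy":0,"wz":0,"fingers":1},
    {"dx":0.002,"dy":0,"dz":0,"wx":0,"wy":0,"wz":0,"fingers":1},
    {"dx":0,"dy":0,"dz":0,"wx":0,"wy":0,"wz":0,"fingers":1},
  ],
)

```text
clock: 12.68
eef_pos: [544.6, -150.0, 155.3]
tool_rot: [-0.931, 1.57, -0.451]
force: [0.1, -0.5, 2.5]
width: 59.2
```

```bash
python3 - <<'E'
from h import *
s,R=st(); print(s["eef_pos"],s["force"],s["torque"],tilt(),s["qpos"].round(3))
out=[]
for n in ["scene","side"]:
    c=ctrl.camera_info(n); im=ctrl.get_image(n)[:,:,::-1]; x,y=map(int,proj([544.5,-151,180],c)); out.append(cv2.resize(im[y-50:y+50,x-50:x+50],(400,400),interpolation=cv2.INTER_CUBIC))
cv2.imwrite("pics/zz8.png",np.hstack(out))
E
```

```text
[ 544.61316653 -150.0074532   155.31334016] [ 0.07916696 -0.49577745  2.49815434] [-0.11334217  0.0935562  -0.01380319] (array([ 9.90907297e-04, -4.80460410e-04, -9.99999394e-01]), np.float64(27.49094338015882)) [ 0.605  0.669 -0.608  1.825  0.513  0.808  0.215]
```

View pics/zz8.png

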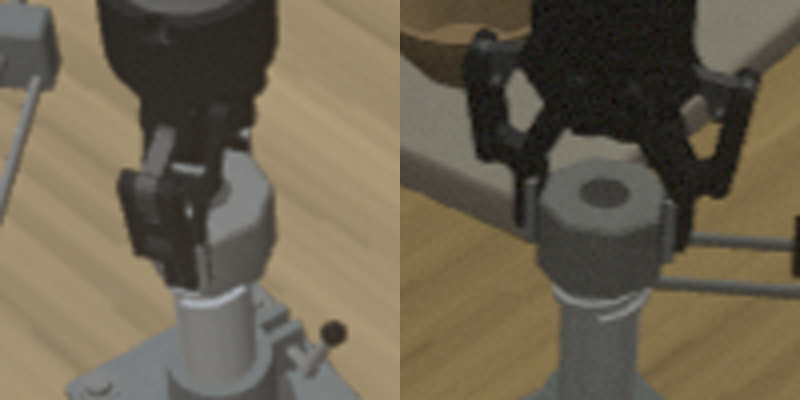

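The cap appears to rest on the nose: the contact force is about 4 N and it looks level. Its rest height suggests cap_center is about 10.7 mm above the TCP, which matches the apparent-size check. I'll add slight preload and start the backward search.

Request:
servo_tool(
  rows=[
    {"dx":0.0015,"dy":0,"dz":0,"wx":0,"wy":0,"wz":0,"fingers":1},
    {"dx":0,"dy":0,"dz":-0.0001,"wx":-0.5,"wy":0,"wz":0,"fingers":1},
    {"dx":0,"dy":0,"dz":-0.0001,"wx":-0.5,"wy":0,"wz":0,"fingers":1},
    {"dx":0,"dy":0,"dz":-0.0001,"wx":-0.5,"wy":0,"wz":0,"fingers":1},
  ],
)

```text
clock: 13.28
eef_pos: [544.2, -151.0, 153.3]
tool_rot: [-1.692, 1.57, -1.054]
force: [1.3, -1.2, -1.1]
width: 59.3
```

```bash
cat >>h.py <<'E'
def rep():
    s,R=st(); print(round(s["clock"],2),s["eef_pos"].round(2),"F",s["force"].round(1),"T",s["torque"].round(3),"ang",tilt()[1].round(1),"ax",R[:2,0].round(4),"q7",s["qpos"][6].round(3),"w",round(s["width"],1))
E
python3 -c "
from h import *
rep()"
```

```text
13.28 [ 544.24 -151.04  153.33] F [ 1.3 -1.2 -1.1] T [-0.544 -0.289 -0.065] ang 36.6 ax [ 0.0005 -0.0009] q7 0.341 w 59.3
```

Request:
servo_tool(
  rows=[
    {"dx":0.0015,"dy":0,"dz":0,"wx":0,"wy":0,"wz":0,"fingers":1},
    {"dx":0.0015,"dy":0,"dz":0,"wx":0,"wy":0,"wz":0,"fingers":1},
    {"dx":0,"dy":0,"dz":0,"wx":0,"wy":0,"wz":0,"fingers":1},
  ],
)

```text
clock: 13.65
eef_pos: [544.5, -151.0, 151.3]
tool_rot: [-1.492, 1.569, -0.857]
force: [3.0, -4.2, -3.1]
width: 59.3
```

```bash
python3 -c "
from h import *
rep()"
```

```text
13.65 [ 544.48 -150.99  151.32] F [ 3.  -4.2 -3.1] T [-0.995 -0.653 -0.025] ang 36.4 ax [ 0.001  -0.0011] q7 0.336 w 59.3
```

Request:
servo_tool(
  rows=[
    {"dx":0,"dy":-0.0015,"dz":0,"wx":0,"wy":0,"wz":0,"fingers":1},
    {"dx":0,"dy":0,"dz":0,"wx":0,"wy":0,"wz":0,"fingers":1},
  ],
)

```text
clock: 13.9
eef_pos: [544.5, -151.0, 151.3]
tool_rot: [2.79, 1.57, -2.856]
force: [1.4, -3.5, -2.5]
width: 59.4
```

```bash
python3 -c "
from h import *
rep()"
```

```text
13.9 [ 544.52 -151.    151.31] F [ 1.4 -3.5 -2.5] T [-0.685 -0.426 -0.027] ang 36.5 ax [-0.0004 -0.0001] q7 0.339 w 59.4
```

Request:
servo_tool(
  rows=[
    {"dx":0.0013,"dy":0,"dz":0,"wx":0,"wy":0,"wz":0,"fingers":1},
    {"dx":0.0014,"dy":0,"dz":0,"wx":0,"wy":0,"wz":0,"fingers":1},
    {"dx":0,"dy":0,"dz":0,"wx":0,"wy":0,"wz":0,"fingers":1},
  ],
)

```text
clock: 14.28
eef_pos: [544.6, -151.0, 149.3]
tool_rot: [-2.912, 1.571, -2.275]
force: [1.7, -2.9, -2.4]
width: 59.2
```

```bash
python3 -c "
from h import *
rep()"
```

```text
14.28 [ 544.62 -150.99  149.33] F [ 1.7 -2.9 -2.4] T [-0.792 -0.35  -0.002] ang 36.5 ax [-0.0001 -0.0001] q7 0.337 w 59.2
```

Nothing blocks it and it is already below shoulder height, so this looks like a thread start. Lowering further to feel the bottom of the drop.

Request:
servo_tool(
  rows=[
    {"dx":0.0013,"dy":0,"dz":0,"wx":0,"wy":0,"wz":0,"fingers":1},
    {"dx":0.0014,"dy":0,"dz":0,"wx":0,"wy":0,"wz":0,"fingers":1},
    {"dx":0,"dy":0,"dz":0,"wx":0,"wy":0,"wz":0,"fingers":1},
  ],
)

```text
clock: 14.65
eef_pos: [544.7, -151.0, 147.3]
tool_rot: [-2.218, 1.571, -1.581]
force: [1.9, -2.2, -1.5]
width: 59.2
```

Request:
servo_tool(
  rows=[
    {"dx":0.0013,"dy":0,"dz":0,"wx":0,"wy":0,"wz":0,"fingers":1},
    {"dx":0.0014,"dy":0,"dz":0,"wx":0,"wy":0,"wz":0,"fingers":1},
    {"dx":0,"dy":0,"dz":0,"wx":0,"wy":0,"wz":0,"fingers":1},
  ],
)

```text
clock: 15.02
eef_pos: [544.7, -151.0, 145.3]
tool_rot: [-0.887, 1.571, -0.25]
force: [2.2, -4.0, -2.3]
width: 59.3
```

```bash
python3 -c "
from h import *
rep()
out=[]
for n in ['scene','side']:
    c=ctrl.camera_info(n); im=ctrl.get_image(n)[:,:,::-1]; x,y=map(int,proj([544.5,-151,165],c)); out.append(cv2.resize(im[y-50:y+50,x-50:x+50],(400,400),interpolation=cv2.INTER_CUBIC))
cv2.imwrite('pics/zz9.png',np.hstack(out))
"
```

```text
15.03 [ 544.69 -150.98  145.25] F [ 2.2 -4.  -2.3] T [-0.84  -0.354 -0.012] ang 36.5 ax [ 0. -0.] q7 0.332 w 59.3
```

View pics/zz9.png

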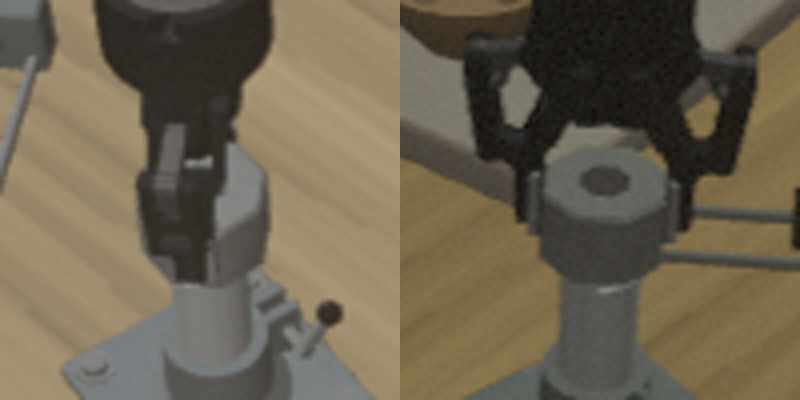

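Request:
servo_tool(
  rows=[
    {"dx":0.0013,"dy":0,"dz":0,"wx":0,"wy":0,"wz":0,"fingers":1},
    {"dx":0.0007,"dy":0,"dz":0,"wx":0,"wy":0,"wz":0,"fingers":1},
    {"dx":0,"dy":0,"dz":0,"wx":0,"wy":0,"wz":0,"fingers":1},
  ],
)

```text
clock: 15.5
eef_pos: [544.7, -151.0, 143.9]
tool_rot: [-1.385, 1.571, -0.748]
force: [1.6, -4.9, -0.9]
width: 59.5
```

Request:
servo_tool(
  rows=[
    {"dx":0.0013,"dy":0,"dz":0,"wx":0,"wy":0,"wz":0,"fingers":1},
    {"dx":0.0007,"dy":0,"dz":0,"wx":0,"wy":0,"wz":0,"fingers":1},
    {"dx":0,"dy":0,"dz":0,"wx":0,"wy":0,"wz":0,"fingers":1},
  ],
)

```text
clock: 15.88
eef_pos: [544.8, -151.0, 143.1]
tool_rot: [-1.529, 1.57, -0.892]
force: [-0.1, -3.9, 5.4]
width: 59.1
```

```bash
python3 -c "
from h import *
rep()"
```

```text
15.88 [ 544.81 -150.96  143.1 ] F [-0.1 -3.9  5.4] T [-0.873  0.099 -0.04 ] ang 36.5 ax [ 0.0005 -0.0006] q7 0.329 w 59.1
```

The drop is complete: bottom contact is felt at TCP z≈143. I'll ease the side load and start running forward at 0.5 mm per 6°.

Request:
servo_tool(
  rows=[
    {"dx":0,"dy":-0.001,"dz":-0.0008,"wx":0,"wy":0,"wz":0,"fingers":1},
    {"dx":0.0003,"dy":0,"dz":0,"wx":0.5,"wy":0,"wz":0,"fingers":1},
    {"dx":0.0003,"dy":0,"dz":0,"wx":0.5,"wy":0,"wz":0,"fingers":1},
    {"dx":0.0003,"dy":0,"dz":0,"wx":0.5,"wy":0,"wz":0,"fingers":1},
    {"dx":0.0003,"dy":0,"dz":0,"wx":0.5,"wy":0,"wz":0,"fingers":1},
  ],
)

```text
clock: 16.5
eef_pos: [545.1, -150.9, 142.1]
tool_rot: [0.186, 1.569, 0.613]
force: [0.1, -3.0, 4.1]
width: 59.0
```

```bash
python3 -c "
from h import *
rep()"
```

```text
16.5 [ 545.11 -150.92  142.08] F [ 0.1 -3.   4.1] T [-0.494 -0.151  0.053] ang 24.4 ax [0.0012 0.0008] q7 0.162 w 59.0
```

Request:
servo_tool(
  rows=[
    {"dx":0.0006,"dy":0,"dz":0,"wx":1,"wy":0,"wz":0,"fingers":1},
    {"dx":0.0006,"dy":0,"dz":0,"wx":1,"wy":0,"wz":0,"fingers":1},
    {"dx":0.0006,"dy":0,"dz":0,"wx":1,"wy":0,"wz":0,"fingers":1},
  ],
)

```text
clock: 16.88
eef_pos: [545.4, -150.9, 140.6]
tool_rot: [0.379, 1.569, 0.489]
force: [2.0, -2.1, 2.3]
width: 59.1
```

```bash
python3 -c "
from h import *
rep()"
```

```text
16.88 [ 545.43 -150.92  140.61] F [ 2.  -2.1  2.3] T [-0.515 -0.3    0.061] ang 6.3 ax [0.0019 0.001 ] q7 -0.087 w 59.1
```

It is following the helix: 30° of turn gave 2.5 mm down, with low torque. Continuing.

Request:
servo_tool(
  rows=[
    {"dx":0.0007,"dy":0,"dz":0,"wx":1,"wy":0,"wz":0,"fingers":1},
    {"dx":0.0006,"dy":0,"dz":0,"wx":1,"wy":0,"wz":0,"fingers":1},
    {"dx":0.0007,"dy":0,"dz":0,"wx":1,"wy":0,"wz":0,"fingers":1},
    {"dx":0.0007,"dy":0,"dz":0,"wx":1,"wy":0,"wz":0,"fingers":1},
    {"dx":0.0006,"dy":0,"dz":0,"wx":1,"wy":0,"wz":0,"fingers":1},
  ],
)

```text
clock: 17.5
eef_pos: [545.5, -151.0, 138.2]
tool_rot: [0.829, 1.569, 0.416]
force: [1.5, -3.2, 1.7]
width: 59.7
```

```bash
python3 -c "
from h import *
rep()"
```

```text
17.5 [ 545.49 -150.96  138.15] F [ 1.5 -3.2  1.7] T [-0.543 -0.303  0.064] ang -23.7 ax [0.002  0.0009] q7 -0.493 w 59.7
```

Request:
servo_tool(
  rows=[
    {"dx":0.0007,"dy":0,"dz":0,"wx":1,"wy":0,"wz":0,"fingers":1},
    {"dx":0.0006,"dy":0,"dz":0,"wx":1,"wy":0,"wz":0,"fingers":1},
    {"dx":0.0007,"dy":0,"dz":0,"wx":1,"wy":0,"wz":0,"fingers":1},
    {"dx":0.0007,"dy":0,"dz":0,"wx":1,"wy":0,"wz":0,"fingers":1},
    {"dx":0.0006,"dy":0,"dz":0,"wx":1,"wy":0,"wz":0,"fingers":1},
  ],
)

```text
clock: 18.12
eef_pos: [545.6, -151.2, 135.6]
tool_rot: [1.219, 1.568, 0.282]
force: [1.5, -3.0, 2.0]
width: 59.1
```

```bash
python3 -c "
from h import *
rep()"
```

```text
18.12 [ 545.56 -151.17  135.63] F [ 1.5 -3.   2. ] T [-0.62  -0.244  0.059] ang -53.7 ax [0.0022 0.0007] q7 -0.89 w 59.1
```

Request:
servo_tool(
  rows=[
    {"dx":0.0007,"dy":0,"dz":0,"wx":1,"wy":0,"wz":0,"fingers":1},
    {"dx":0.0006,"dy":0,"dz":0,"wx":1,"wy":0,"wz":0,"fingers":1},
    {"dx":0.0007,"dy":0,"dz":0,"wx":1,"wy":0,"wz":0,"fingers":1},
    {"dx":0.0007,"dy":0,"dz":0,"wx":1,"wy":0,"wz":0,"fingers":1},
    {"dx":0.0006,"dy":0,"dz":0,"wx":1,"wy":0,"wz":0,"fingers":1},
  ],
)

```text
clock: 18.75
eef_pos: [545.9, -151.4, 133.1]
tool_rot: [1.55, 1.568, 0.089]
force: [1.8, -3.8, 1.9]
width: 59.4
```

```bash
python3 -c "
from h import *
rep()"
```

```text
18.75 [ 545.93 -151.41  133.1 ] F [ 1.8 -3.8  1.9] T [-0.737 -0.416  0.061] ang -83.7 ax [0.0031 0.0003] q7 -1.279 w 59.4
```

Request:
servo_tool(
  rows=[
    {"dx":0.0006,"dy":0,"dz":0,"wx":1,"wy":0,"wz":0,"fingers":1},
    {"dx":0.0006,"dy":0,"dz":0,"wx":1,"wy":0,"wz":0,"fingers":1},
  ],
)

```text
clock: 19.0
eef_pos: [545.6, -151.5, 132.1]
tool_rot: [1.738, 1.568, 0.068]
force: [0.8, -4.3, 1.5]
width: 59.1
```

```bash
python3 -c "
from h import *
rep()"
```

```text
19.0 [ 545.64 -151.53  132.06] F [ 0.8 -4.3  1.5] T [-0.763 -0.23   0.022] ang -95.7 ax [0.0025 0.0002] q7 -1.433 w 59.1
```

Request:
servo_tool(
  rows=[
    {"dx":0.0003,"dy":0,"dz":0,"wx":0.5,"wy":0,"wz":0,"fingers":1},
    {"dx":0.0003,"dy":0,"dz":0,"wx":0.5,"wy":0,"wz":0,"fingers":1},
    {"dx":0.0002,"dy":0,"dz":0,"wx":0.5,"wy":0,"wz":0,"fingers":1},
  ],
)

```text
clock: 19.38
eef_pos: [545.7, -151.5, 131.4]
tool_rot: [1.88, 1.568, 0.055]
force: [1.2, -4.0, -0.3]
width: 59.2
```

```bash
python3 -c "
from h import *
rep()"
```

```text
19.38 [ 545.74 -151.51  131.36] F [ 1.2 -4.  -0.3] T [-0.815 -0.426  0.023] ang -104.6 ax [0.0027 0.0001] q7 -1.546 w 59.2
```

Request:
servo_tool(
  rows=[
    {"dx":0.0003,"dy":0,"dz":0,"wx":0.5,"wy":0,"wz":0,"fingers":1},
    {"dx":0.0002,"dy":0,"dz":0,"wx":0.5,"wy":0,"wz":0,"fingers":1},
    {"dx":0,"dy":0,"dz":0,"wx":0.5,"wy":0,"wz":0,"fingers":1},
  ],
)

```text
clock: 19.75
eef_pos: [545.7, -151.6, 130.9]
tool_rot: [1.979, 1.568, -0.004]
force: [1.2, -3.6, 0.3]
width: 59.0
```

```bash
python3 -c "
from h import *
rep()"
```

```text
19.75 [ 545.72 -151.64  130.9 ] F [ 1.2 -3.6  0.3] T [-0.795 -0.385  0.067] ang -113.6 ax [ 0.0026 -0.    ] q7 -1.661 w 59.0
```

Request:
servo_tool(
  rows=[
    {"dx":0.0002,"dy":0,"dz":0,"wx":0.5,"wy":0,"wz":0,"fingers":1},
    {"dx":0.0002,"dy":0,"dz":0,"wx":0.5,"wy":0,"wz":0,"fingers":1},
  ],
)

```text
clock: 20.0
eef_pos: [545.8, -151.7, 130.8]
tool_rot: [2.053, 1.568, -0.035]
force: [0.9, -3.4, 3.3]
width: 59.0
```

```bash
python3 -c "
from h import *
rep()"
```

```text
20.0 [ 545.82 -151.7   130.85] F [ 0.9 -3.4  3.3] T [-0.772 -0.203 -0.018] ang -119.6 ax [ 0.0029 -0.0001] q7 -1.737 w 59.0
```

Request:
servo_tool(
  rows=[
    {"dx":0.0002,"dy":0,"dz":0,"wx":0.5,"wy":0,"wz":0,"fingers":1},
    {"dx":0,"dy":0,"dz":0,"wx":0.5,"wy":0,"wz":0,"fingers":1},
  ],
)

```text
clock: 20.25
eef_pos: [545.9, -151.8, 130.9]
tool_rot: [2.124, 1.568, -0.069]
force: [1.0, -3.7, 3.3]
width: 59.3
```

```bash
python3 -c "
from h import *
rep()"
```

```text
20.25 [ 545.86 -151.77  130.87] F [ 1.  -3.7  3.3] T [-0.795 -0.205  0.064] ang -125.6 ax [ 0.0031 -0.0002] q7 -1.813 w 59.3
```

The cap has seated on the die: z stopped at 130.87. Now taking up the play.

Request:
servo_tool(
  rows=[
    {"dx":0,"dy":0,"dz":0,"wx":0.5,"wy":0,"wz":0,"fingers":1},
    {"dx":0,"dy":0,"dz":0,"wx":0.5,"wy":0,"wz":0,"fingers":1},
  ],
)

```text
clock: 20.5
eef_pos: [545.7, -151.9, 130.8]
tool_rot: [2.125, 1.568, -0.171]
force: [0.5, -3.6, 3.1]
width: 59.1
```

```bash
python3 -c "
from h import *
rep()"
```

```text
20.5 [ 545.69 -151.87  130.78] F [ 0.5 -3.6  3.1] T [-0.926 -0.112  0.343] ang -131.6 ax [ 0.0027 -0.0005] q7 -1.889 w 59.1
```

Request:
servo_tool(
  rows=[
    {"dx":0,"dy":0,"dz":0,"wx":0.4,"wy":0,"wz":0,"fingers":1},
    {"dx":0,"dy":0,"dz":0,"wx":0,"wy":0,"wz":0,"fingers":1},
  ],
)

```text
clock: 20.75
eef_pos: [545.6, -151.8, 130.8]
tool_rot: [2.22, 1.568, -0.118]
force: [2.0, -3.0, 4.3]
width: 59.7
```

```bash
python3 -c "
from h import *
rep()"
```

```text
20.75 [ 545.64 -151.84  130.76] F [ 2.  -3.   4.3] T [-0.776 -0.397 -0.07 ] ang -133.9 ax [ 0.0023 -0.0003] q7 -1.919 w 59.7
```

```bash
python3 -c "
from topfit import *
rep(); s,R=st(); c=ctrl.camera_info('wrist'); im=ctrl.get_image('wrist'); cv2.imwrite('pics/w10.png',im[:,:,::-1])
topfit(im,c,s,R,(215,425,225,430),s['eef_pos'][2]+32.5,'pics/tf10.png'); rep()
print(s['tau'].round(2))
"
```

```text
20.75 [ 545.64 -151.84  130.76] F [ 2.  -3.   4.3] T [-0.776 -0.397 -0.07 ] ang -133.9 ax [ 0.0023 -0.0003] q7 -1.919 w 59.7
cap xy [ 544.04 -150.38] deg -133.19 mis 290.5625 area 17159 rel tool [-3.25e+01 -2.11e+00  2.00e-02]
20.8 [ 545.61 -151.82  130.72] F [ 2.6 -4.   4.3] T [-0.794 -0.426 -0.062] ang -133.9 ax [ 0.0022 -0.0001] q7 -1.919 w 59.2
[-1.830e+00 -4.854e+01  1.450e+00 -1.107e+01 -4.800e-01  1.110e+00
  1.000e-02]
```

View pics/w10.png

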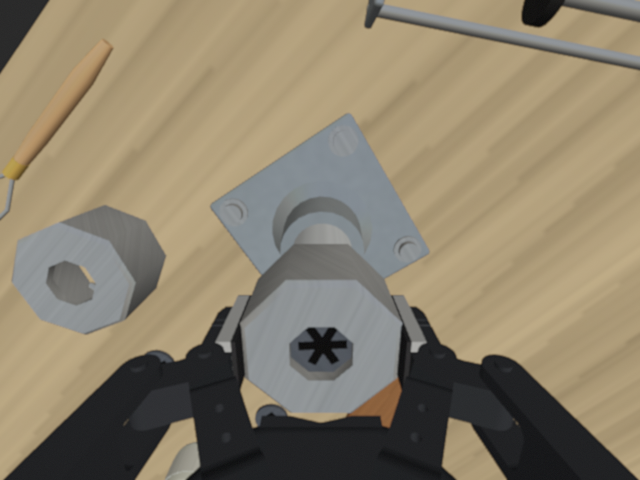

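The cap still sits square in the jaws and the die is visible through the hole at (322,346). A little more turn is needed.

Request:
servo_tool(
  rows=[
    {"dx":0,"dy":0,"dz":0,"wx":0.4,"wy":0,"wz":0,"fingers":1},
  ],
)

```text
clock: 20.92
eef_pos: [545.6, -151.8, 130.7]
tool_rot: [2.136, 1.569, -0.242]
force: [2.3, -4.0, 4.8]
width: 59.2
```

```bash
python3 -c "
from h import *
rep()"
```

```text
20.93 [ 545.62 -151.84  130.71] F [ 2.3 -4.   4.8] T [-0.81  -0.583  0.969] ang -136.3 ax [ 0.0019 -0.0005] q7 -1.949 w 59.2
```

Request:
servo_tool(
  rows=[
    {"dx":0,"dy":0,"dz":0,"wx":0.4,"wy":0,"wz":0,"fingers":1},
  ],
)

```text
clock: 21.05
eef_pos: [545.6, -151.8, 130.7]
tool_rot: [2.035, 1.569, -0.386]
force: [3.1, -4.8, 5.1]
width: 59.5
```

```bash
python3 -c "
from h import *
rep()"
```

```text
21.05 [ 545.61 -151.8   130.67] F [ 3.1 -4.8  5.1] T [-0.785 -0.699  1.333] ang -138.7 ax [ 0.0018 -0.0007] q7 -1.98 w 59.5
```

Request:
servo_tool(
  rows=[
    {"dx":0,"dy":0,"dz":0,"wx":0,"wy":0,"wz":0,"fingers":1},
  ],
)

```text
clock: 21.18
eef_pos: [545.6, -151.8, 130.7]
tool_rot: [2.292, 1.569, -0.13]
force: [3.3, -2.8, 4.7]
width: 59.3
```

```bash
python3 -c "
from topfit import *
rep(); s,R=st(); c=ctrl.camera_info('wrist'); im=ctrl.get_image('wrist'); cv2.imwrite('pics/w11.png',im[:,:,::-1])
topfit(im,c,s,R,(215,425,225,430),s['eef_pos'][2]+32.5,'pics/tf11.png'); rep()
"
```

```text
21.18 [ 545.62 -151.77  130.67] F [ 3.3 -2.8  4.7] T [-0.784 -0.639  0.283] ang -138.8 ax [ 0.002  -0.0003] q7 -1.981 w 59.3
cap xy [ 544.17 -150.19] deg -138.36 mis 298.3125 area 17203 rel tool [-32.5  -2.1   0. ]
21.23 [ 545.61 -151.81  130.65] F [ 3.4 -3.6  6. ] T [-0.746 -0.699  0.235] ang -138.8 ax [ 0.002  -0.0002] q7 -1.981 w 59.2
```

Static torque is now about 0.25 N·m, within the hand-tight band, and the cap turned with the jaws. One very small, slow nudge for margin, then hold.

Request:
servo_tool(
  rows=[
    {"dx":0,"dy":0,"dz":0,"wx":0.1,"wy":0,"wz":0,"fingers":1},
    {"dx":0,"dy":0,"dz":0,"wx":0.1,"wy":0,"wz":0,"fingers":1},
    {"dx":0,"dy":0,"dz":0,"wx":0,"wy":0,"wz":0,"fingers":1},
    {"dx":0,"dy":0,"dz":0,"wx":0,"wy":0,"wz":0,"fingers":1},
  ],
)

```text
clock: 21.72
eef_pos: [545.6, -151.8, 130.6]
tool_rot: [1.986, 1.569, -0.454]
force: [4.2, -3.7, 3.7]
width: 58.9
```

```bash
python3 -c "
from h import *
rep()
for i in range(2): ctrl.get_image('wrist'); rep()
"
```

```text
21.73 [ 545.58 -151.81  130.64] F [ 4.2 -3.7  3.7] T [-0.792 -0.723  1.191] ang -139.8 ax [ 0.0017 -0.0008] q7 -1.994 w 58.9
21.77 [ 545.6  -151.83  130.66] F [ 3.3 -4.2  4.4] T [-0.72  -0.712  1.171] ang -139.8 ax [ 0.0017 -0.0009] q7 -1.994 w 59.4
21.82 [ 545.59 -151.83  130.64] F [ 3.9 -3.3  3.9] T [-0.742 -0.682  1.172] ang -139.8 ax [ 0.0017 -0.0008] q7 -1.994 w 59.0
```

Static torque is about 1.2 N·m, so it is firmly tight and I'll stop turning. Releasing.

Request:
servo_tool(
  rows=[
    {"dx":0,"dy":0,"dz":0,"wx":0,"wy":0,"wz":0,"fingers":0},
    {"dx":0,"dy":0,"dz":0,"wx":0,"wy":0,"wz":0,"fingers":0},
    {"dx":0,"dy":0,"dz":0,"wx":0,"wy":0,"wz":0,"fingers":0},
    {"dx":0,"dy":0,"dz":0,"wx":0,"wy":0,"wz":0,"fingers":0},
  ],
)

```text
clock: 22.32
eef_pos: [544.2, -151.5, 130.1]
tool_rot: [-1.277, 1.57, 2.564]
force: [0.2, 0.2, 0.2]
width: 85.5
```

```bash
python3 -c "
from h import *
rep(); im=ctrl.get_image('wrist'); cv2.imwrite('pics/w12.png',im[:,:,::-1])
"
```

```text
22.32 [ 544.21 -151.49  130.14] F [0.2 0.2 0.2] T [-0.018 -0.023  0.019] ang -139.9 ax [-0.0009  0.0006] q7 -1.995 w 85.5
```

View pics/w12.png

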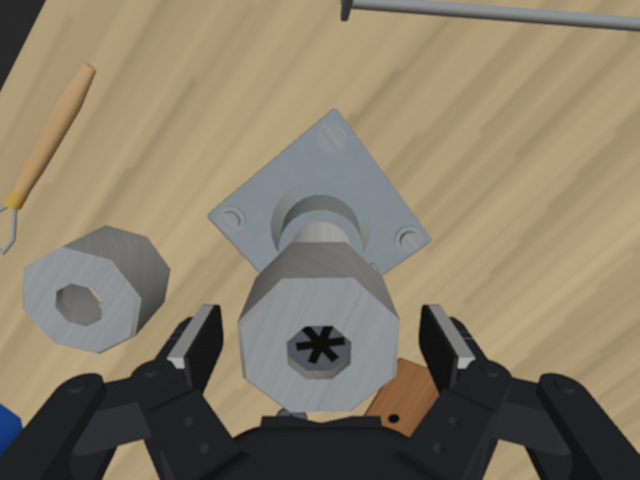

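The fingers are open and clear, the cap sits on the barrel at (320,340), and contact force is zero. Retreating straight up.

Request:
servo_tool(
  rows=[
    {"dx":-0.01,"dy":0,"dz":0,"wx":0,"wy":0,"wz":0,"fingers":0},
    {"dx":-0.04,"dy":0,"dz":0,"wx":0,"wy":0,"wz":0,"fingers":0},
    {"dx":-0.06,"dy":0,"dz":0,"wx":0,"wy":0,"wz":0,"fingers":0},
    {"dx":-0.06,"dy":0,"dz":0,"wx":0,"wy":0,"wz":0,"fingers":0},
    {"dx":0,"dy":0,"dz":0,"wx":0,"wy":0,"wz":0,"fingers":0},
  ],
)

```text
clock: 23.0
eef_pos: [546.9, -152.8, 262.1]
tool_rot: [2.226, 1.562, -0.216]
force: [-0.6, -0.7, -0.2]
width: 85.4
```

Request:
servo_tool(
  rows=[
    {"dx":0,"dy":0,"dz":0,"wx":0,"wy":0,"wz":0,"fingers":0},
    {"dx":0,"dy":0,"dz":0,"wx":0,"wy":0,"wz":0,"fingers":0},
  ],
)

```text
clock: 23.25
eef_pos: [543.8, -151.6, 256.7]
tool_rot: [-0.944, 1.568, 2.898]
force: [0.3, 0.6, 0.3]
width: 85.4
```

```bash
python3 -c "
from oct import *
from topfit import topfit
rep(); s,R=st(); c=ctrl.camera_info('wrist'); im=ctrl.get_image('wrist'); cv2.imwrite('pics/w13.png',im[:,:,::-1])
p=proj([544.9,-151,165],c).astype(int); print(p)
topfit(im,c,s,R,(p[0]-60,p[0]+60,p[1]-60,p[1]+60),165,'pics/tf13.png')
out=[]
for n in ['scene','side']:
    c=ctrl.camera_info(n); im=ctrl.get_image(n)[:,:,::-1]; q=proj([544.5,-151,165],c);x,y=map(int,q); z=cv2.resize(im[y-50:y+50,x-50:x+50],(400,400),interpolation=cv2.INTER_CUBIC)
    cv2.drawMarker(z,(int((q[0]-x+50.5)*4),int((q[1]-y+50.5)*4)),(0,0,255),cv2.MARKER_CROSS,12,1); out.append(z)
    cv2.imwrite(f'pics/{n}13.png',im)
cv2.imwrite('pics/zz13.png',np.hstack(out))
"
```

```text
23.25 [ 543.75 -151.55  256.68] F [0.3 0.6 0.3] T [-0.024  0.001 -0.02 ] ang -139.9 ax [-0.0025  0.0006] q7 -2.05 w 85.4
[318 238]
cap xy [ 545.3  -156.47] deg -119.49 mis 1891.3125 area 7117 rel tool [91.67  4.95  1.84]
```

View pics/zz13.png

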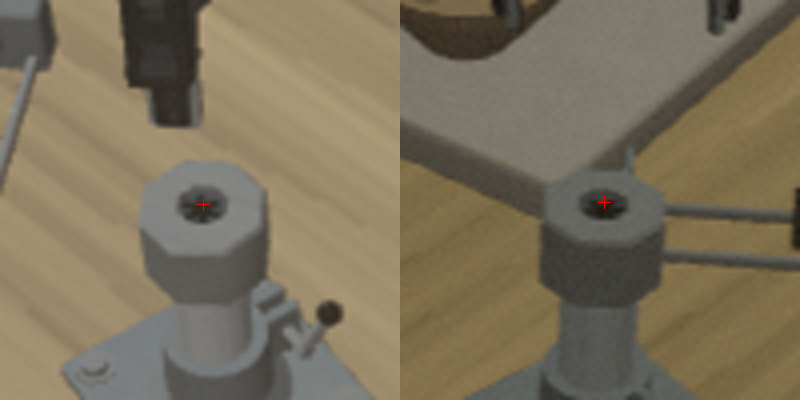

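View pics/scene13.png

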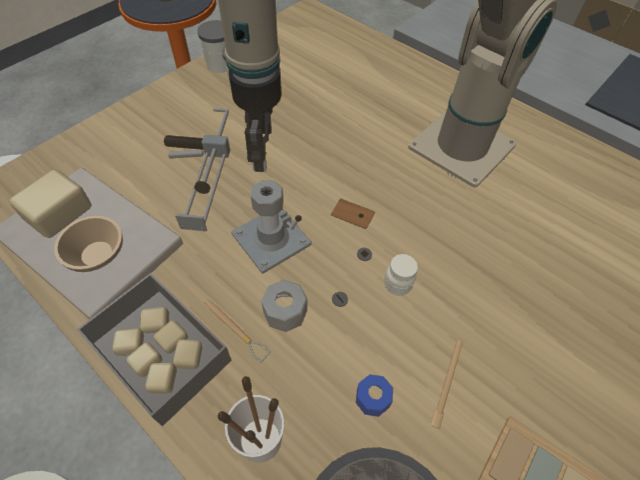

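View pics/tf13.png

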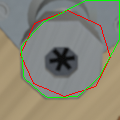

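The scene and side views put the cap's top centre on the predicted home position (z = 165), level, with nothing else on the bench moved. The wrist fit here merged with the grey base plate behind the cap, so I'm disregarding it. Handing in.

```bash
python3 -c "
from h import *
rep(); print(ctrl.finish_job())
"
```

```text
23.4 [ 544.12 -151.72  256.89] F [ 0.1 -0.2  0.1] T [-0.032  0.017 -0.031] ang -139.9 ax [-0.0019  0.0004] q7 -2.05 w 85.3
the job is handed in; nothing more can be done
None
```

I set the small grey cap on the barrel, found a thread start, screwed it fully home, tightened and released it, and handed the job in at 23.4 s. No verdict was reported.

- **Thread start:** after about 9° of backward turn the cap dropped. The lowest contact was about 12 mm below where it first touched.
- **Running on:** it went forward following the thread (about 0.5 mm down per 6°, torque around 0.06 N·m). Its height stopped changing after about 155° of turn.
- **Tightening:** I stopped at about 176°.
- **Final checks:** in the scene and side views the cap's top sits on the predicted home height (z = 165 mm), centred on the barrel and level. The fingers are open, the arm is about 125 mm clear, the wrist force is zero, and in the scene view nothing else on the bench appears to have moved.

Three checks disagreed or failed:
- **Tightening torque:** it peaked at about 1.3 N·m while turning and settled at about 1.2 N·m before release. That is above the 0.15–0.5 N·m you gave for hand-tight. I could not measure the force on the die, so I can't confirm it stayed under the 300 N limit.
- **Height in the grip:** my estimate of the cap's height from the grip was off by 1–3 mm, so I judged the drop and the seat by feel instead.
- **Last wrist-camera fit:** it failed because the cap merged with the grey base plate in the picture, so I did not use it.

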